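# Load a cork and index the inspection carousel one station

## Task

Set the loose cork that stands on the bench upright into the one empty nest of the round cork carousel and let go of it. Then draw up the carousel's spring-loaded index knob, swing the table one station anticlockwise (seen from above), and let the pin drop fully home in the next hole, so that the new cork stands locked in front of the sensor. The pin must never be strained, neither sideways in a hole nor down on the ring (keep it under about 25 N), the other corks must stay standing in their nests, and the vial and the brown bottle must stay where they are.

Things in the scene. Friction and masses are not known exactly. Their poses are not given: they have to be found in the camera images.
- cork_mid (a point): the loose cork to load: natural cork stopper, a cylinder 25 mm in diameter and 38 mm tall, standing on its end on the bench (z = 0) well to the right of the carousel, beyond the analyser; this point is its centre, 19 mm above its lower end. About 12 g.
- load_nest (a point): the empty nest: a low steel ring on the carousel's table, inside diameter 29 mm, outside 37 mm, rim 8 mm above the table's top; this point is the centre of its floor (the table's top), 55 mm from the carousel's axis. It turns with the table. Its two neighbour nests, 65 mm away centre to centre, hold corks.
- axis (a point): the carousel's upright axis at the table's top, 45 mm above the bench. Round table 196 mm in diameter, 12 mm thick, on a fixed grey base; boss at its middle 20 mm in radius, 11 mm high. Its x axis points at the black sensor block (within 6 degrees), which stands 110 to 160 mm from the axis, to 106 mm above the bench.
- knob (a point): the index knob: upright black ribbed cylinder, 25 mm in diameter, 22 mm tall, 85 mm from the axis; this point is its centre (74 mm above the bench with the pin home). It starts 144 degrees anticlockwise of the axis point's x axis. It slides straight up on a steel barrel (23 mm in diameter, 14 mm tall) and goes round with the table: one grip both draws the pin and swings the table.
- plunger (a joint): how far the knob is drawn up, m: 0 = pin fully home in a hole, 0.006 to 0.007 = the nose rests on the ring between holes, 0.012 = upper stop. A spring presses it down with 6 N (home) to 10 N (fully drawn); let go, it returns by itself.
- carousel (a joint): angle of the table, rad, 0 at the start, grows anticlockwise from above. Turns easily (under 3 N at the knob), stays where left. The next hole is 1.257 rad on, give or take 0.1 (its bush is set by hand); hidden under the table, it can only be felt: let the nose ride on the ring under its spring and turn slowly till it snaps in and locks the table. Another hole follows 1.257 rad later.
- nose: the round-ended steel nose of the pin, 8 mm in diameter, below the knob and hidden under the table; it enters the holes (10 mm wide) 7 mm deep, with about 1 mm of play to either side. Origin on the pin's axis, at the height of the table's top when the pin is home.
- cork_a_mid (a point): a cork already in a nest, in front of the sensor at the start: natural cork stopper, a cylinder 25 mm in diameter and 38 mm tall, standing on its end; this point is its centre
- cork_b_mid (a point): a cork already in a nest, the next one anticlockwise from the sensor: natural cork stopper, a cylinder 25 mm in diameter and 38 mm tall, standing on its end; this point is its centre
- cork_c_mid (a point): a cork already in a nest, the next one clockwise from the empty nest: natural cork stopper, a cylinder 25 mm in diameter and 38 mm tall, standing on its end; this point is its centre
- moisture_analyser: obstacle: the off-white bench analyser, fixed, between the loose cork and the carousel: it covers x 0.45 to 0.79 and y 0.02 to 0.24, 0.1 m tall at the front and 0.21 m from x = 0.55 on. Carry the cork over it. Origin under its middle, on the bench.
- vial_mid (a point): bystander: white glass vial with a black screw cap, 22 mm in diameter, 58 mm tall, standing on the bench near the loose cork; this point is half-way up
- bottle_mid (a point): bystander: brown bottle with a black cap, 38 mm in diameter, 82 mm tall, standing on the bench near the loose cork; this point is half-way up

How it is judged:
By the outcome, as a careful person would: the job done as asked, in the order asked, and still so for the second after the job is handed in, with the robot touching nothing.
It also fails if it takes over 61 s, if anything falls off the work surface, if the arm or the gripper's body presses on something with over 40 N, if the wrist force passes 120 N, or if a joint passes its speed limit or range.

## Robot

A 6-joint arm with a two-finger parallel gripper is mounted at the origin on a cart in front of the work surface, level with it; the furniture and walls round the work are solid. World frame = base frame: x ahead of the robot, y to its left, z up, the work surface at z = 0. Lengths are in mm, angles in rad, forces in N, time in s.
With the tool pointing down it reaches from about 275 to 1000 mm from the base axis. Payload 8.4 kg.
Tool frame: the origin (TCP) lies at the centre of the arm's flange, where the gripper is bolted on; the fingertips stand r.tip_extent ahead of it and the grasp point (between the pads) lies 155 mm ahead of it (r.tip_extent is the distance from the TCP to the fingertips, in mm); z points along the fingers, y is the direction in which the jaws open and shut (so a half turn about z gives the same grasp; the last joint's range is limited). The gripper opens to 85 mm and grips with 20 to 120 N. Pads are 22 mm wide; open, the fingers measure 114 mm over their backs; the gripper's body (76 mm by 85 mm) begins 54 mm behind the grasp point. The pads swing forward as they close: fully open they stand 13 mm farther back than shut.
Start: joints at [-1.134, 0.353, 1.633, -0, 1.155, -0.002], TCP at [265.533, -565.793, 404.681] pointing down, gripper open.
Joint ranges: [-2.63, 2.63], [-0.92, 2.1], [0.06, 2.66], [-1.3, 4.44], [0, 2.69], [-3.02, 3.02]. Speed limits (rad/s): [2.22, 2.22, 2.79, 3.14, 3.14, 3.14].

## Interface

Orientations are given as [roll, pitch, yaw] about the fixed x, y, z axes, in that order (R = Rz(yaw) Ry(pitch) Rx(roll)).
In Python, from rig import sense, grab_frame, job, r gives the robot as it stands. The module is installed in compiled form; this text tells all that it offers.
- The arm moves only by the shell command python3 -m creep 'ROWS' [FORCE]. ROWS is JSON, a list of rows, each a list of 7 numbers: the turn, a rotation vector about the tool's x, y, z in rad, then the shift along the tool's x, y, z in mm, then the closure, from 0 (fully open) to 1 (shut). In form: [[wx, wy, wz, dx, dy, dz, fingers], ...]. A call has 1 to 10 rows; each row shifts and turns the pose as measured when the row begins, along the tool's axes as they then stand; what a row does not reach is not made up. A row lasts 1/12 s, in which the tool goes at most 41.7 mm and 7.16 degrees, less where a joint would pass 70% of its speed; a pose out of reach is approached as far as the arm can. A call with a gripper value outside its range is refused whole. The fingers move at their own pace and stop on an object; FORCE is the grip in N (left out, the last holds). Time passes only in rows, so rows that do not move let the fingers close. It gives the time, the measured TCP pose, the force and the opening at its end, in the units of the state.
- sense(): the state, without advancing time (a new reading comes with each control period).
- grab_frame(name): name is "scene" or "top"; returns a dict with "color" (420x560x3 uint8, red, green, blue), "mtx" (3x3 intrinsics, pixels), "T" (4x4, takes a point from camera to world coordinates). Camera axes: x right, y down, z forward; pixel columns grow to the right and rows downward; lengths in mm; the calibration is good to about 2 mm. A picture is of the moment at which its call begins. There is no depth.
- job.sign_off(): hands the job in, once; it reports no verdict.
The state is a dict: "clock": time; "qpos": joint angles; "qvel": joint speeds; "joint_efforts": joint torques, N m; "eef_pos": TCP position; "tcp_rot": TCP orientation; "contact_force": force on the tool from outside, world axes, zero at the start; "wrist_torque": the same for the moment, N m; "opening": opening from 0.0 (shut) to 1.0 (fully open).
Only numpy, scipy, OpenCV 4.12 (cv2) and the standard library are available. Lean on these libraries where they do the work, as an engineer would, in place of code of your own. Each camera call takes 0.05 s, during which the arm holds its last target.

## Working session

There is one attempt and no reset: what is moved stays moved. The work goes in short steps, Python scripts to look and compute and a shell command to move; the robot and the scene stay as the last step left them, time stands still between calls to the robot, and variables do not carry over. Pictures are saved under pics/ and viewed, and the job is handed in when it is done.

```bash
mkdir -p pics
cat > h.py <<'E'
import numpy as np, cv2
from rig import sense, grab_frame, job, r
def ray(f,u,v):
    d=np.linalg.inv(f["mtx"])@np.array([u,v,1.]); T=np.array(f["T"]); return T[:3,3], T[:3,:3]@d
def onz(f,u,v,z):
    o,d=ray(f,u,v); return o+d*(z-o[2])/d[2]
def proj(f,p):
    T=np.array(f["T"]); c=T[:3,:3].T@(np.array(p)-T[:3,3]); q=f["mtx"]@c; return q[:2]/q[2]
def two(f1,p1,f2,p2):
    o1,d1=ray(f1,*p1);o2,d2=ray(f2,*p2);d1=d1/np.linalg.norm(d1);d2=d2/np.linalg.norm(d2)
    A=np.stack([d1,-d2],1);t=np.linalg.lstsq(A,o2-o1,rcond=None)[0]
    a=o1+d1*t[0];b=o2+d2*t[1];return (a+b)/2,np.linalg.norm(a-b)
def st():
    s=sense(); np.set_printoptions(precision=3,suppress=True)
    for k,v in s.items(): print(k,np.array(v))
E
python3 - <<'E'
from h import *
st(); print(r.tip_extent)
for n in("scene","top"):
    f=grab_frame(n); print(n,np.array(f["mtx"]),np.array(f["T"]))
    cv2.imwrite(f"pics/{n}0.png",cv2.resize(f["color"][:,:,::-1],(800,600),interpolation=cv2.INTER_CUBIC))
    np.save(f"{n}0.npy",f,allow_pickle=True)
E
```

```text
clock 0.0
qpos [-1.134  0.354  1.634 -0.     1.155 -0.002]
qvel [-0.    -0.001 -0.001 -0.002 -0.002 -0.   ]
joint_efforts [ -0.    -60.524 -34.206   0.      0.009   0.   ]
eef_pos [ 265.417 -565.588  403.953]
tcp_rot [-3.14   0.     0.439]
contact_force [ 0.775  0.657 -0.051]
wrist_torque [ 0.02  -0.017 -0.039]
opening 0.9996016776912924
173.4
scene [[457.881   0.    277.636]
 [  0.    457.881 210.911]
 [  0.      0.      1.   ]] [[   0.776   -0.27     0.57  -197.401]
 [  -0.631   -0.321    0.707 -743.625]
 [  -0.008   -0.908   -0.419  619.797]
 [   0.       0.       0.       1.   ]]
top [[503.952   0.    279.425]
 [  0.    503.952 222.953]
 [  0.      0.      1.   ]] [[   0.019   -0.981    0.195  282.823]
 [  -1.      -0.018    0.008  126.144]
 [  -0.004   -0.195   -0.981 1418.87 ]
 [   0.       0.       0.       1.   ]]
```

View pics/scene0.png

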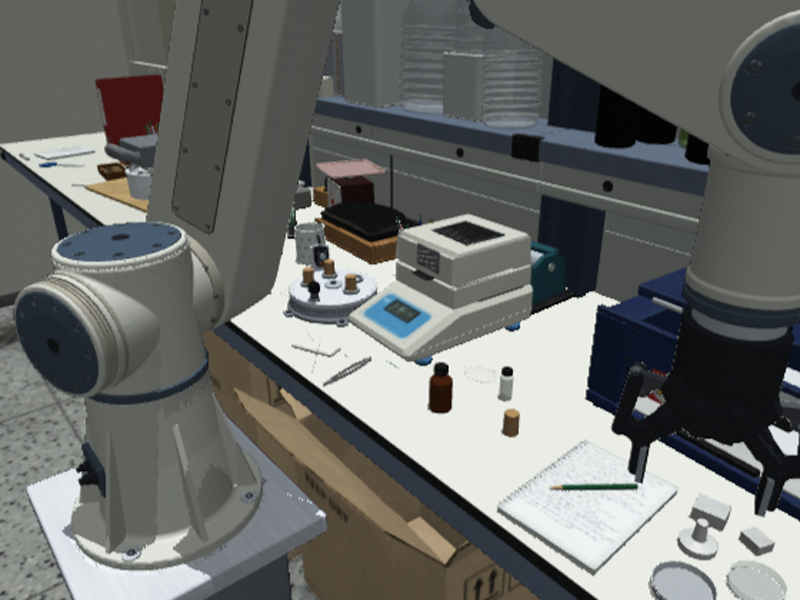

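View pics/top0.png

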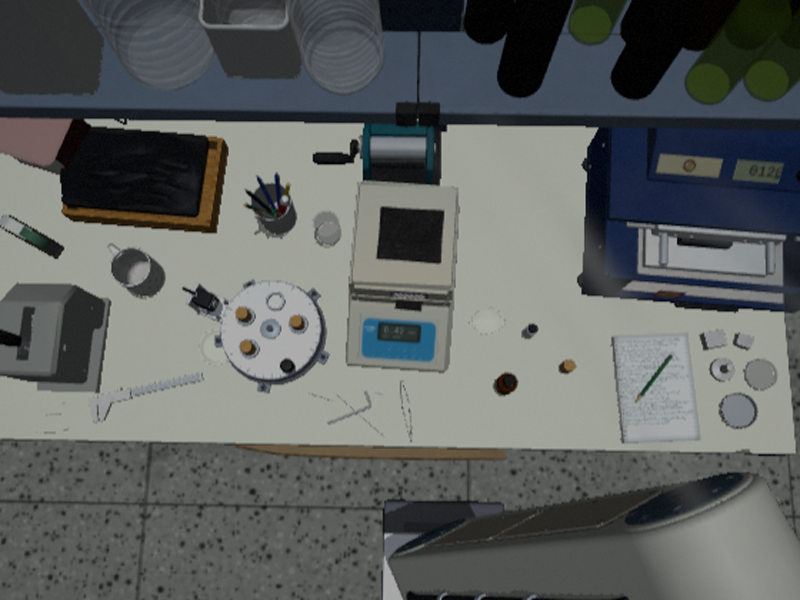

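The top view shows the carousel centre at about (271,330), the empty nest at (276,301) and the knob at (288,366). The sensor is at (205,298), the loose cork at (567,366), the vial at (531,329) and the bottle at (506,383). Next I'll zoom in and measure.

Run:
```python
from h import *
T=np.load("top0.npy",allow_pickle=True).item(); S=np.load("scene0.npy",allow_pickle=True).item()
t=T["color"];s=S["color"]
def crop(im,x0,y0,x1,y1): return cv2.resize(im[y0:y1,x0:x1],(390,290),interpolation=cv2.INTER_CUBIC)
a=np.vstack([np.hstack([crop(t,120,180,240,270),crop(s,180,160,300,250)]),np.hstack([crop(t,320,210,440,300),crop(s,280,240,400,330)])])
cv2.imwrite("pics/crop0.png",a[:,:,::-1])
def comps(im,name):
    h=cv2.cvtColor(im,cv2.COLOR_RGB2HSV)
    for lab,m in(("cork",cv2.inRange(h,(8,90,90),(22,255,255))),("black",cv2.inRange(h,(0,0,0),(180,255,50)))):
        n,l,st_,c=cv2.connectedComponentsWithStats(m)
        for i in range(1,n):
            if 15<st_[i,4]<400 and 180<c[i][1]<330: print(name,lab,st_[i],c[i])
comps(t,"top");comps(s,"scene")
```

```text
top cork [165 215   8   8  51] [168.54901961 218.70588235]
top cork [203 221   8   8  53] [206.56603774 224.45283019]
top cork [168 238   8   9  52] [171.55769231 242.03846154]
top cork [395 252   8   8  51] [398.25490196 255.41176471]
top black [404 192  15  15 122] [410.33606557 200.18852459]
top black [134 201  19  17 169] [142.24852071 209.34911243]
top black [277 210  19   7 108] [285.71296296 213.08333333]
top black [  0 215  24  37 347] [ 13.49279539 233.80979827]
top black [169 219   7   6  19] [172.73684211 222.21052632]
top black [183 226  43  41  97] [211.59793814 252.64948454]
top black [265 226  29  13 171] [280.57894737 232.35672515]
top black [370 227   6   6  29] [372.44827586 229.5862069 ]
top black [491 234   4  10  16] [492.0625 238.75  ]
top black [172 241   7   7  20] [175.75 244.9 ]
top black [196 252  10   9  68] [200.69117647 256.01470588]
top black [347 262  15  14 159] [353.51572327 268.42138365]
top black [531 318  19   1  19] [540. 318.]
scene cork [227 181   7   4  18] [229.66666667 182.77777778]
scene cork [242 192   7   3  16] [245.0625 193.3125]
scene cork [354 287   9   6  45] [358.06666667 289.35555556]
scene cork [175 290  28  27  53] [187.62264151 302.98113208]
scene black [289 189  15   7  46] [295.7173913  192.43478261]
scene black [215 197   9  12  73] [219.31506849 201.97260274]
scene black [  0 205  13  10  78] [  5.12820513 209.65384615]
scene black [ 63 253  83  30 353] [104.67988669 274.56090652]
scene black [304 254  10  11  82] [308.46341463 258.85365854]
scene black [352 257   7   6  35] [354.82857143 259.68571429]
scene black [301 268  15  21 279] [308.02867384 278.27956989]
```

View pics/crop0.png

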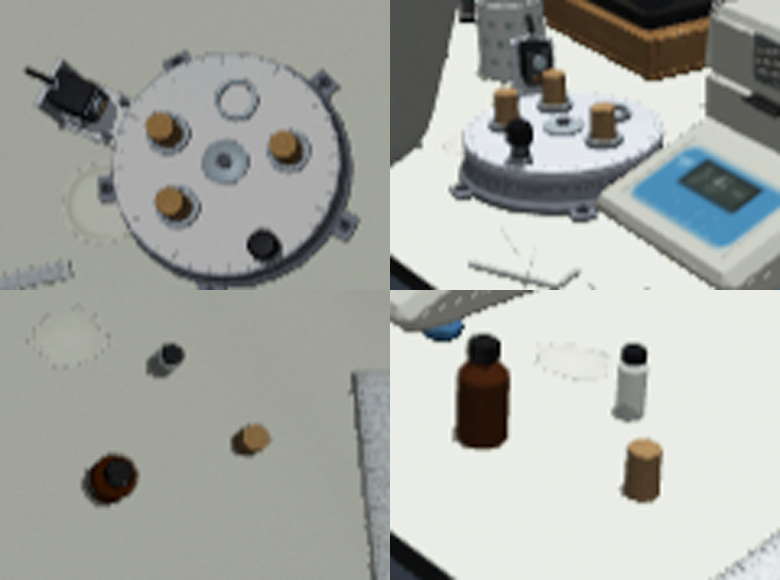

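```bash
cat > meas.py <<'E'
from h import *
T=np.load("top0.npy",allow_pickle=True).item(); S=np.load("scene0.npy",allow_pickle=True).item()
g=lambda p,z:onz(T,*p,z)
P={"a":g((168.55,218.7),83),"b":g((171.56,242.04),83),"c":g((206.57,224.45),83),"k":g((200.69,256.01),85),"nest":g((193.2,210.8),53),"axis":g((189.5,229.8),56),"cork":g((398.25,255.41),38),"vial":g((372.45,229.59),58),"bottle_cap":g((354.5,266.5),82)}
for k,v in P.items(): print(k,v)
# rigid fit
loc={"a":(55,0),"b":(55,72),"c":(55,216),"nest":(55,288),"k":(85,144)}
A=np.array([[r_*np.cos(np.radians(t)),r_*np.sin(np.radians(t))] for r_,t in loc.values()]);B=np.array([P[k][:2] for k in loc])
ca,cb=A.mean(0),B.mean(0);U,s,Vt=np.linalg.svd((A-ca).T@(B-cb));R=(U@np.diag([1,np.linalg.det(U@Vt)])@Vt).T
t=cb-R@ca;print("axis fit",t,"phase deg",np.degrees(np.arctan2(R[1,0],R[0,0])),"\nfit pts",dict(zip(loc,(A@R.T+t).round(1))),"\nres",(B-(A@R.T+t)).round(1))
# cross check in scene
for n,p in(("cork",(358.07,289.36-0.5)),): print(n,"scene@38",onz(S,*p,38),two(T,(398.25,255.41),S,p))
for n,q in(("knob top",[*(A@R.T+t)[4],85]),("cork",[*P["cork"][:2],38]),("a",[*(A@R.T+t)[0],83]),("c",[*(A@R.T+t)[2],83])): print(n,proj(S,q))
E
python3 meas.py
```

```text
a [554.46388131 437.54585474  83.        ]
b [490.67244406 425.48899679  83.        ]
c [540.47924867 333.71937503  83.        ]
k [454.14288709 345.03716809  85.        ]
nest [584.20942996 377.37782242  53.        ]
axis [529.83719317 384.20437391  56.        ]
cork [ 471.93229608 -191.84276073   38.        ]
vial [ 539.25090252 -118.44221682   58.        ]
bottle_cap [434.06966184 -64.79297414  82.        ]
axis fit [530.08388602 386.66450471] phase deg 64.14969983161703 
fit pts {'a': array([554.1, 436.2]), 'b': array([490.4, 424.8]), 'c': array([539.8, 332.5]), 'nest': array([584.6, 379.2]), 'k': array([455.1, 346.6])} 
res [[ 0.4  1.4]
 [ 0.3  0.7]
 [ 0.7  1.2]
 [-0.4 -1.8]
 [-1.  -1.5]]
cork scene@38 [ 470.50872115 -196.29375775   38.        ] (array([ 473.02046192, -193.13991869,   35.02643487]), np.float64(1.7748307999316943))
knob top [218.33685815 197.31289365]
cork [356.98894619 287.73871123]
a [229.38855367 181.89635602]
c [244.27291344 192.30879279]
```

Run:
```python
from h import *
T=np.load("top0.npy",allow_pickle=True).item(); t=T["color"]
x0,y0,x1,y1=150,190,232,272
z=8
c=cv2.resize(t[y0:y1,x0:x1],None,fx=z,fy=z,interpolation=cv2.INTER_CUBIC)
cv2.imwrite("pics/car8.png",cv2.resize(c,(600,600))[:,:,::-1])
g=cv2.cvtColor(c,cv2.COLOR_RGB2GRAY)
def pix(q): return ((q[0]+.5)/z-.5+x0,(q[1]+.5)/z-.5+y0)
for th in (150,165,180,195):
    m=cv2.inRange(g,th,255)
    cs,_=cv2.findContours(m,cv2.RETR_CCOMP,cv2.CHAIN_APPROX_NONE)
    for k in cs:
        a=cv2.contourArea(k)
        if a>3000:
            e=cv2.fitEllipse(k); p=pix(e[0]); print(th,int(a),np.round(p,2),np.round(np.array(e[1])/z,1),onz(T,*p,45)[:2])
print(np.percentile(g,[5,25,50,75,95]))
```

```text
150 4246 [192.51 210.83] [8.8 9.8] [585.86170255 380.78406534]
150 362513 [189.58 228.39] [87.1 92.2] [535.81000191 386.26679305]
150 10528 [174.16 243.77] [13.8 15.3] [491.89655403 426.52514589]
150 11173 [188.96 229.94] [14.6 15.3] [531.41629381 387.76969622]
150 10249 [208.48 226.53] [14.1 14.6] [542.0232446  334.03431919]
150 10547 [171.13 220.92] [13.7 15.5] [556.00522211 438.81570243]
150 9819 [192.53 210.72] [13.9 14.2] [586.15850902 380.72794206]
150 3213 [172.57 199.49] [ 5.2 17.8] [617.44278932 438.53121253]
165 4172 [153.19 248.34] [ 8.  11.6] [478.10033075 483.59650418]
165 3368 [192.24 210.75] [7.9 8.7] [586.05812763 381.5453098 ]
165 216340 [188.33 229.73] [63.7 68.7] [531.97908873 389.55079603]
165 11790 [174.08 243.77] [14.7 16. ] [491.8874557  426.75899602]
165 12523 [188.91 229.93] [15.7 15.9] [531.43602163 387.8948514 ]
165 11507 [208.42 226.49] [14.9 15.4] [542.12723527 334.20271657]
165 11843 [171.07 220.88] [14.7 16.1] [556.13927461 439.0079406 ]
165 11111 [192.44 210.65] [14.9 14.9] [586.37953669 380.99552767]
[ 56. 142. 162. 172. 173.]
```

View pics/car8.png

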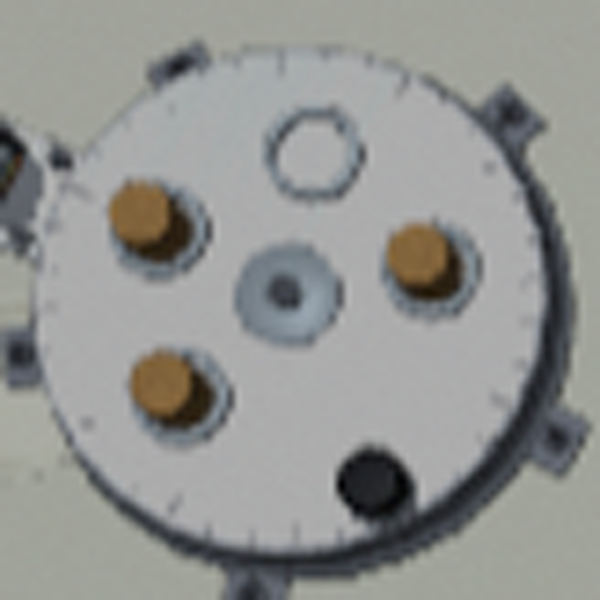

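Run:
```python
from h import *
T=np.load("top0.npy",allow_pickle=True).item()
g=lambda p,z:onz(T,*p,z)[:2]
B=np.array([g((171.1,220.9),49),g((174.12,243.77),49),g((208.45,226.5),49),g((192.48,210.72),49),g((188.93,229.93),50),g((201.0,255.6),85)])
A=np.array([[r_*np.cos(np.radians(t)),r_*np.sin(np.radians(t))] for r_,t in((55,0),(55,72),(55,216),(55,288),(0,0),(85,144))])
ca,cb=A.mean(0),B.mean(0);U,s,Vt=np.linalg.svd((A-ca).T@(B-cb));R=(U@np.diag([1,np.linalg.det(U@Vt)])@Vt).T
t=cb-R@ca;print(t,np.degrees(np.arctan2(R[1,0],R[0,0])),(A@R.T+t).round(1),(B-(A@R.T+t)).round(1))
```

```text
[530.87508288 387.1774341 ] 64.86775179105085 [[554.2 437. ]
 [490.7 424.8]
 [541.2 333.2]
 [585.4 380.3]
 [530.9 387.2]
 [456.4 346.1]] [[ 1.   1. ]
 [ 0.5  1. ]
 [ 0.1  0.4]
 [-0.2 -0.2]
 [-0.3 -0.3]
 [-1.2 -1.9]]
```

```bash
cat > go.py <<'E'
from h import *
import sys
def rel(x,y,z,yaw):
    s=sense(); p=np.array(s["eef_pos"]); rr=np.array(s["tcp_rot"])
    from scipy.spatial.transform import Rotation as Ro
    R=Ro.from_euler("xyz",rr).as_matrix()
    Rt=Ro.from_euler("xyz",[np.pi,0,yaw]).as_matrix()
    w=Ro.from_matrix(R.T@Rt).as_rotvec()
    d=R.T@(np.array([x,y,z])-p)
    print("t",s["clock"],"p",p.round(1),"rot",rr.round(3),"F",np.array(s["contact_force"]).round(1),"open",round(s["opening"],3),"q6",round(s["qpos"][5],2)); print("need w",w.round(3),"d",d.round(1))
if __name__=="__main__": rel(*map(float,sys.argv[1:5]))
E
python3 -m creep '[[0,0,0,34,-25,0,0],[0,0,0,34,-25,0,0],[0,0,0,34,-25,0,0],[0,0,0,34,-25,0,0],[0,0,0,34,-25,0,0],[0,0,0,34,-25,0,0],[0,0,0,34,-25,0,0],[0,0,0,34,-25,0,0],[0,0,0,34,-25,0,0]]' 30
python3 go.py 472 -192.5 185 0.439
```

```text
clock: 0.85
eef_pos: [442.6, -237.0, 400.6]
tcp_rot: [-3.139, 0.003, 0.427]
contact_force: [-0.0, -1.1, 0.2]
opening: 1.002
t 0.85 p [ 442.6 -237.   400.6] rot [-3.139e+00  3.000e-03  4.270e-01] F [-0.  -1.1  0.2] open 1.002 q6 0.65
need w [-0.002  0.003 -0.012] d [ 45.8 -27.8 215.5]
```

```bash
python3 -m creep '[[0,0,0,22,-14,20,0],[0,0,0,22,-14,20,0],[0,0,0,0,0,35,0],[0,0,0,0,0,35,0],[0,0,0,0,0,20,0],[0,0,0,0,0,0,0]]' 30
python3 go.py 472 -192.5 185 0.439
python3 - <<'E'
from h import *
a=[]
for n in("scene","top"):
    f=grab_frame(n); c=f["color"]
    a.append(cv2.resize(c[210:330,270:430] if n=="scene" else c[190:310,320:480],(400,300),interpolation=cv2.INTER_CUBIC))
cv2.imwrite("pics/p1.png",np.hstack(a)[:,:,::-1])
E
```

```text
clock: 1.35
eef_pos: [476.3, -182.5, 268.1]
tcp_rot: [3.14, -0.004, 0.437]
contact_force: [-0.6, 0.7, -0.0]
opening: 0.999
t 1.35 p [ 476.3 -182.5  268.1] rot [ 3.14  -0.004  0.437] F [-0.6  0.7 -0. ] open 0.999 q6 0.76
need w [ 0.002 -0.004 -0.002] d [-8.4  7.1 83.1]
```

View pics/p1.png

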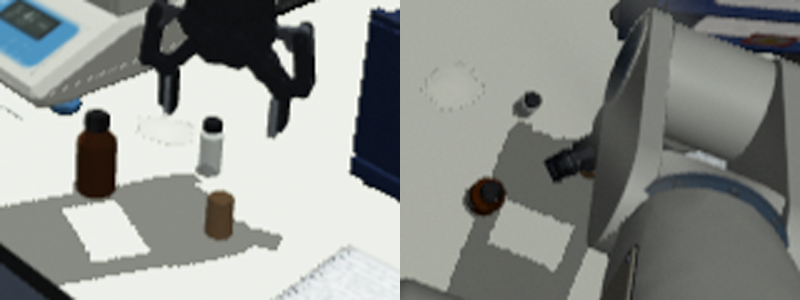

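The gripper is above the cork, at scene crop (220,215), and clear of the vial at (210,145) and the bottle at (97,155). I'll correct the offset and descend.

```bash
python3 -m creep '[[0,0,0,-8,7,10,0],[0,0,0,0,0,25,0],[0,0,0,0,0,20,0],[0,0,0,0,0,14,0],[0,0,0,0,0,5,0],[0,0,0,0,0,0,0]]' 30
python3 go.py 472 -192.5 185 0.439
```

```text
clock: 1.95
eef_pos: [476.6, -199.9, 202.3]
tcp_rot: [3.124, -0.017, 0.434]
contact_force: [-0.2, -0.2, -0.5]
opening: 0.998
t 1.95 p [ 476.6 -199.9  202.3] rot [ 3.124 -0.017  0.434] F [-0.2 -0.2 -0.5] open 0.998 q6 0.73
need w [ 0.017 -0.017 -0.005] d [-1.3 -8.9 17.1]
```

```bash
python3 -m creep '[[0.017,-0.017,0,0,0,0,0],[0,0,0,0,0,0,0],[0,0,0,0,0,0,0]]' 30
python3 go.py 472 -192.5 185 0.439
```

```text
clock: 2.2
eef_pos: [477.3, -201.9, 205.2]
tcp_rot: [3.138, -0.002, 0.433]
contact_force: [0.7, -0.9, 0.1]
opening: 0.995
t 2.2 p [ 477.3 -201.9  205.2] rot [ 3.138e+00 -2.000e-03  4.330e-01] F [ 0.7 -0.9  0.1] open 0.995 q6 0.74
need w [ 0.003 -0.002 -0.006] d [ -0.9 -10.8  20.2]
```

```bash
python3 -m creep '[[0,0,0,-1,-6,5,0],[0,0,0,0,-4,5,0],[0,0,0,0,0,0,0],[0,0,0,0,0,0,0]]' 30
python3 go.py 472 -192.5 185 0.439
```

```text
clock: 2.53
eef_pos: [472.3, -193.1, 196.6]
tcp_rot: [3.134, -0.006, 0.433]
contact_force: [-0.1, 0.6, -1.1]
opening: 1.0
t 2.5333 p [ 472.3 -193.1  196.6] rot [ 3.134 -0.006  0.433] F [-0.1  0.6 -1.1] open 1.0 q6 0.75
need w [ 0.008 -0.006 -0.006] d [-0.1 -0.8 11.6]
```

```bash
python3 -m creep '[[0.006,-0.006,0,0,0,7,0],[0,0,0,0,0,4,0],[0,0,0,0,0,0,0.3],[0,0,0,0,0,0,0.5],[0,0,0,0,0,0,0.6]]' 30
python3 go.py 472 -192.5 185 0.439
python3 - <<'E'
from h import *
f=grab_frame("scene"); c=f["color"]
cv2.imwrite("pics/p2.png",cv2.resize(c[210:330,270:430],(800,600),interpolation=cv2.INTER_CUBIC)[:,:,::-1])
E
```

```text
clock: 2.95
eef_pos: [472.3, -192.7, 184.0]
tcp_rot: [3.141, 0.001, 0.433]
contact_force: [0.4, 0.2, -0.5]
opening: 0.603
t 2.95 p [ 472.3 -192.7  184. ] rot [3.141e+00 1.000e-03 4.330e-01] F [ 0.4  0.2 -0.5] open 0.603 q6 0.75
need w [ 0.001  0.001 -0.006] d [-0.2 -0.3 -1. ]
```

View pics/p2.png

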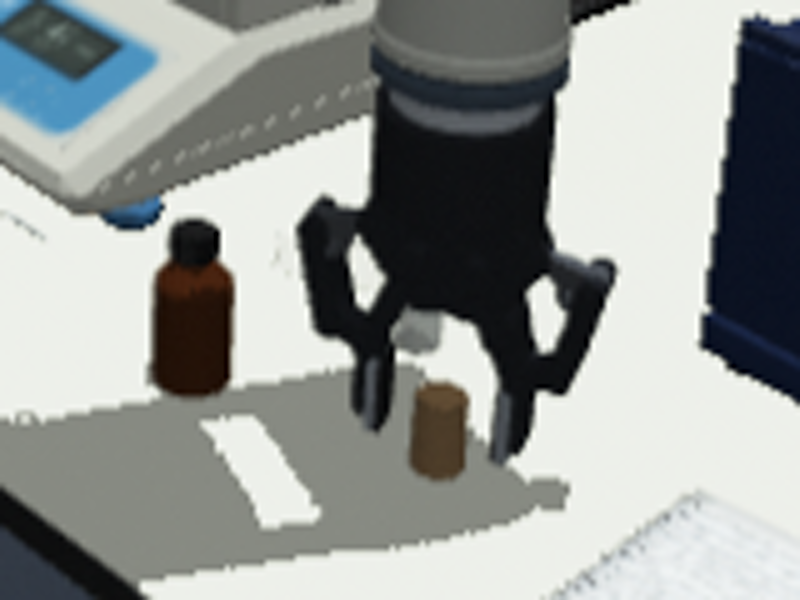

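The cork at crop (440,430) stands between the two fingertips, at (375,420) and (510,450). I'll close on it slowly with 20 N.

```bash
python3 -m creep '[[0,0,0,0,0,0,0.65],[0,0,0,0,0,0,0.7],[0,0,0,0,0,0,0.75],[0,0,0,0,0,0,0.8],[0,0,0,0,0,0,0.85],[0,0,0,0,0,0,0.9],[0,0,0,0,0,0,0.9]]' 20
python3 go.py 472 -192.5 185 0.439
python3 - <<'E'
from h import *
f=grab_frame("scene"); c=f["color"]
cv2.imwrite("pics/p3.png",cv2.resize(c[210:330,270:430],(800,600),interpolation=cv2.INTER_CUBIC)[:,:,::-1])
E
```

```text
clock: 3.58
eef_pos: [472.6, -192.9, 184.6]
tcp_rot: [3.14, -0.0, 0.433]
contact_force: [-0.3, -0.5, -0.5]
opening: 0.283
t 3.5833 p [ 472.6 -192.9  184.6] rot [ 3.14  -0.     0.433] F [-0.3 -0.5 -0.5] open 0.283 q6 0.75
need w [ 0.001 -0.    -0.006] d [-0.3 -0.6 -0.4]
```

View pics/p3.png

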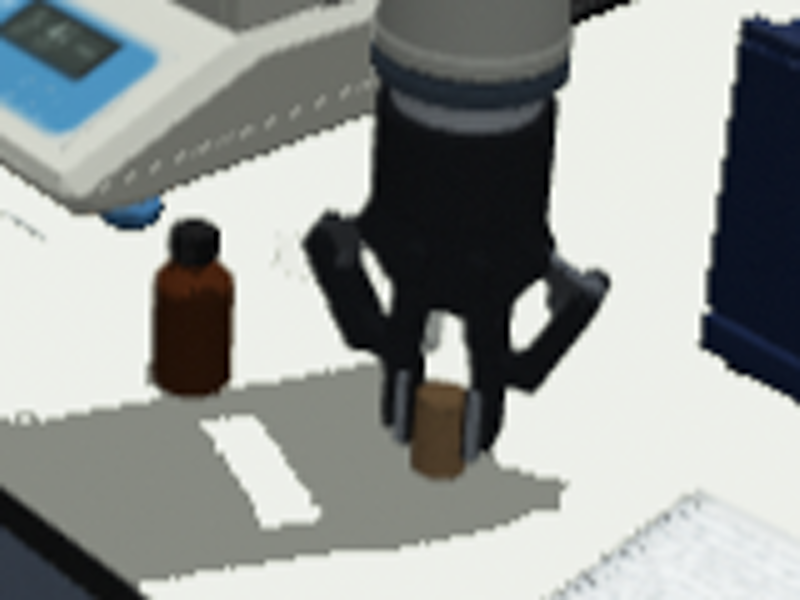

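The cork is held between the pads at (440,430), with an opening of about 24 mm. I'll lift it straight up.

```bash
python3 -m creep '[[0,0,0,0,0,-5,0.9],[0,0,0,0,0,-15,0.9],[0,0,0,0,0,-35,0.9],[0,0,0,0,0,-38,0.9],[0,0,0,0,0,-38,0.9],[0,0,0,0,0,-38,0.9],[0,0,0,0,0,-38,0.9],[0,0,0,0,0,-30,0.9],[0,0,0,0,0,-20,0.9],[0,0,0,0,0,-5,0.9]]' 25
python3 go.py 585 380 450 1.445
```

```text
clock: 4.47
eef_pos: [470.3, -191.8, 460.0]
tcp_rot: [-3.139, 0.004, 0.433]
contact_force: [0.8, 0.8, 0.5]
opening: 0.282
t 4.4667 p [ 470.3 -191.8  460. ] rot [-3.139  0.004  0.433] F [0.8 0.8 0.5] open 0.282 q6 0.75
need w [-0.004  0.002 -1.012] d [ 344.1 -470.8   10.1]
```

```bash
python3 -m creep '[[0,0,0,10,-14,0,0.9],[0,0,0,20,-27,0,0.9],[0,0,0,20,-27,0,0.9],[0,0,0,20,-27,0,0.9],[0,0,0,20,-27,0,0.9],[0,0,0,20,-27,0,0.9],[0,0,0,20,-27,0,0.9],[0,0,0,20,-27,0,0.9],[0,0,0,20,-27,0,0.9],[0,0,0,20,-27,0,0.9]]' 25
python3 go.py 585 380 430 1.445
```

```text
clock: 5.3
eef_pos: [534.0, 129.1, 455.9]
tcp_rot: [3.14, 0.007, 0.424]
contact_force: [0.2, -0.7, -0.8]
opening: 0.283
t 5.3 p [534.  129.1 455.9] rot [3.14  0.007 0.424] F [ 0.2 -0.7 -0.8] open 0.283 q6 1.38
need w [-0.003  0.007 -1.021] d [ 149.9 -207.8   24.6]
```

```bash
python3 -m creep '[[0,0,-0.1,15,-20,0,0.9],[0,0,-0.1,17,-19,0,0.9],[0,0,-0.1,18,-17,0,0.9],[0,0,-0.1,20,-15,0,0.9],[0,0,-0.1,21,-13,0,0.9],[0,0,-0.1,22,-11,0,0.9],[0,0,-0.1,23,-8,0,0.9],[0,0,-0.1,24,-6,0,0.9],[0,0,-0.1,20,-3,0,0.9],[0,0,-0.1,5,-1,0,0.9]]' 25
python3 go.py 585 380 300 1.445
```

```text
clock: 6.13
eef_pos: [572.1, 365.7, 440.9]
tcp_rot: [-3.122, 0.012, 1.473]
contact_force: [-1.5, 0.1, 0.6]
opening: 0.279
t 6.1333 p [572.1 365.7 440.9] rot [-3.122  0.012  1.473] F [-1.5  0.1  0.6] open 0.279 q6 0.66
need w [-0.019  0.012  0.028] d [ 17.1  14.2 140.4]
```

Next, come down to about 40 mm above the nest and look.

```bash
python3 -m creep '[[-0.019,0.012,0.02,4,10,20,0.9],[0,0,0,4,3,35,0.9],[0,0,0,0,0,35,0.9],[0,0,0,0,0,30,0.9],[0,0,0,0,0,10,0.9],[0,0,0,0,0,0,0.9],[0,0,0,0,0,0,0.9]]' 25
python3 go.py 585 380 280 1.445
python3 - <<'E'
from h import *
a=[]
for n in("scene","top"):
    f=grab_frame(n); c=f["color"]
    a.append(cv2.resize(c[130:250,180:340] if n=="scene" else c[160:280,120:280],(400,300),interpolation=cv2.INTER_CUBIC))
cv2.imwrite("pics/p4.png",np.hstack(a)[:,:,::-1])
E
```

```text
clock: 6.72
eef_pos: [583.7, 375.3, 300.3]
tcp_rot: [-3.137, 0.003, 1.464]
contact_force: [0.1, 0.7, 0.5]
opening: 0.284
t 6.7167 p [583.7 375.3 300.3] rot [-3.137e+00  3.000e-03  1.464e+00] F [0.1 0.7 0.5] open 0.284 q6 0.68
need w [-0.004  0.003  0.019] d [ 4.9  0.8 20.2]
```

View pics/p4.png

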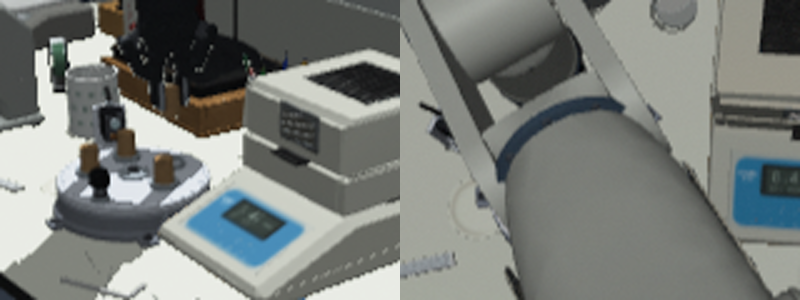

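Run:
```python
from h import *
f=grab_frame("scene"); c=f["color"]
print(proj(f,[585,380,45]),proj(f,[585,380,49]), proj(f,[583.7,375.3,300.3-184.5]), proj(f,[583.7,375.3,300.3-184.5+38]))
x0,y0,x1,y1=210,155,290,215
cv2.imwrite("pics/p5.png",cv2.resize(c[y0:y1,x0:x1],(800,600),interpolation=cv2.INTER_CUBIC)[:,:,::-1])
```

```text
[247.65367117 195.43398067] [247.61005029 194.29244638] [247.39892784 175.32593367] [246.96779356 163.89374089]
```

View pics/p5.png

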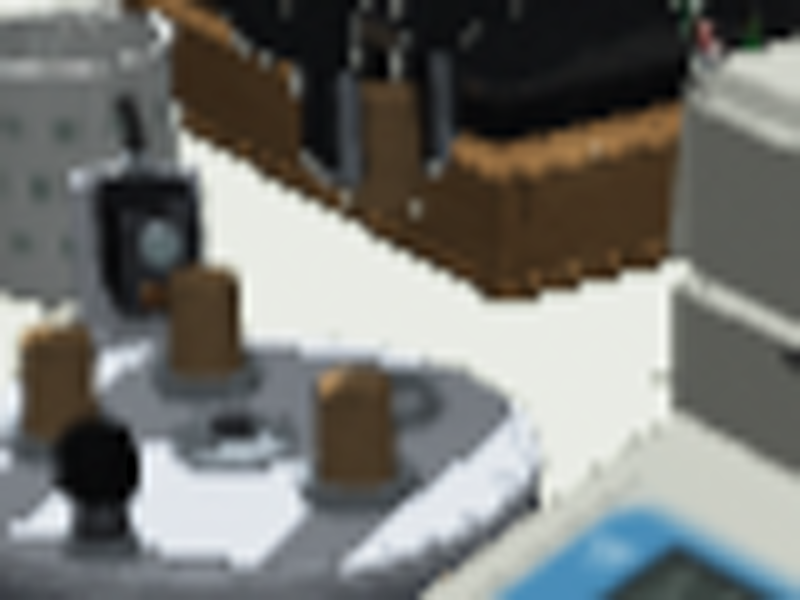

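```bash
python3 -m creep '[[-0.004,0.003,0.019,4,1,18,0.9],[0,0,0,1,0,18,0.9],[0,0,0,0,0,8,0.9],[0,0,0,0,0,3,0.9],[0,0,0,0,0,0,0.9],[0,0,0,0,0,0,0.9]]' 25
python3 go.py 585.2 380.2 250 1.445
python3 - <<'E'
from h import *
f=grab_frame("scene"); c=f["color"]
s=sense();p=np.array(s["eef_pos"]);b=p[2]-184.5
for q in ([585.2,380.2,45],[585.2,380.2,53],[p[0],p[1],b],[p[0],p[1],b+38]): print(np.round(q,1),proj(f,q))
x0,y0,x1,y1=210,155,290,215
cv2.imwrite("pics/p6.png",cv2.resize(c[y0:y1,x0:x1],(800,600),interpolation=cv2.INTER_CUBIC)[:,:,::-1])
E
```

```text
clock: 7.37
eef_pos: [589.9, 382.6, 265.9]
tcp_rot: [3.125, -0.014, 1.444]
contact_force: [-1.0, 0.3, 0.5]
opening: 0.28
t 7.3667 p [589.9 382.6 265.9] rot [ 3.125 -0.014  1.444] F [-1.   0.3  0.5] open 0.28 q6 0.7
need w [ 0.016 -0.014 -0.002] d [-3.2 -4.6 15.8]
[585.2 380.2  45. ] [247.66782805 195.40011436]
[585.2 380.2  53. ] [247.58053448 193.11477212]
[590.  382.6  81.6] [248.0365664  184.28594685]
[590.  382.6 119.6] [247.61925711 173.13326268]
```

View pics/p6.png

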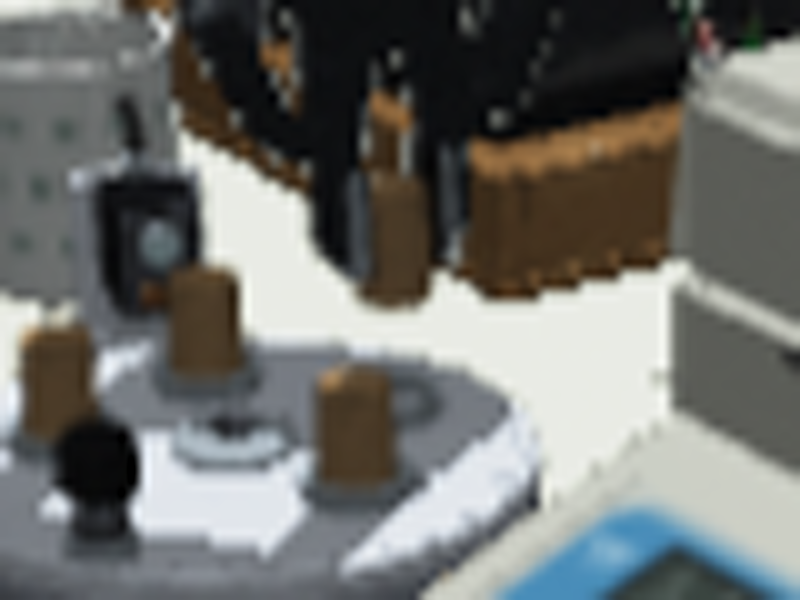

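```bash
python3 -m creep '[[0.016,-0.014,0,-3,-4,10,0.9],[0,0,0,0,0,0,0.9],[0,0,0,0,0,0,0.9],[0,0,0,0,0,0,0.9]]' 25
python3 go.py 585.2 380.2 250 1.445
```

```text
clock: 7.75
eef_pos: [585.8, 380.1, 257.4]
tcp_rot: [3.141, -0.001, 1.443]
contact_force: [-0.2, -0.7, -0.0]
opening: 0.278
t 7.75 p [585.8 380.1 257.4] rot [ 3.141e+00 -1.000e-03  1.443e+00] F [-0.2 -0.7 -0. ] open 0.278 q6 0.7
need w [ 0.001 -0.001 -0.002] d [-0.  -0.6  7.4]
```

Run:
```python
from h import *
f=grab_frame("scene"); c=f["color"].astype(int)
s=sense();p=np.array(s["eef_pos"]);b=p[2]-184.5
print(p)
A={"a":[554.2,437,45],"c":[541.2,333.2,45],"b":[490.7,424.8,45],"held":[p[0],p[1],b],"nest":[585.2,380.2,45]}
for k,q in A.items():
    print(k,[proj(f,[q[0],q[1],q[2]+h]).round(2) for h in (0,8,19,38)])
cv2.imwrite("pics/p7.png",cv2.resize(f["color"][165:210,215:275],(800,600),interpolation=cv2.INTER_NEAREST)[:,:,::-1])
np.save("s7.npy",f,allow_pickle=True)
g=c[:,:,0]-c[:,:,2]
for y in range(176,204,2): print(y,g[y,222:262])
```

```text
[585.92781997 380.19898936 257.57155805]
a [array([229.88, 192.63]), array([229.76, 190.37]), array([229.58, 187.25]), array([229.28, 181.82])]
c [array([244.99, 203.44]), array([244.89, 201.08]), array([244.76, 197.82]), array([244.52, 192.13])]
b [array([215.36, 198.68]), array([215.2 , 196.36]), array([214.97, 193.17]), array([214.58, 187.59])]
held [array([247.54, 187.28]), array([247.46, 184.96]), array([247.33, 181.75]), array([247.12, 176.16])]
nest [array([247.67, 195.4 ]), array([247.58, 193.11]), array([247.46, 189.96]), array([247.25, 184.45])]
176 [-5 -6 -4 -4 -4 -6 -5 -6  4  4  4  4  5  4  4  4  4  6  0 -3 -4 -4 -9 -7
 26 32 31 31 29 13  2 -4 -7 -4 30 33 32 33 38 38]
178 [ -4  -4 -14 -17 -16 -12  -6  -4   1   5   4   4   4   4   5   4   4   5
   1  -4  -3  -5  -8  -6  18  32  34  36  32  24   5  -4  -7  -3  30  33
  33  33  37  38]
180 [ -5  -5 -13 -19 -18 -15  -8  -3  -1   5   4   4   4   5   4   4   4   6
   3  -3  -3  -4  -8  -8  17  33  36  34  33  30   7  -4  -8  -5  30  34
  34  34  38  38]
182 [-3 -4 -4 -6 -1 28 32 40 41 48 39 22  6  4  4  4  4  4  3 -4 -3 -4 -7 -
[... 949 characters left out ...]
11 -12 -12
 -11 -10   1   5]
196 [-12 -12 -12 -12 -12 -11 -12 -12 -12 -10  -8  -8  -8 -10 -12 -12 -11 -12
 -12   6  28  32  32  33  35  34  31   2 -10 -11 -10  -9 -10 -11 -12 -11
 -11 -12 -12 -13]
198 [ -1 -12 -16 -16 -13 -18 -14 -12 -13 -10  -8 -12 -12 -20 -21 -20 -15 -11
 -11   6  29  34  33  34  35  34  32  12  -9 -11 -12 -11 -11 -12 -12 -11
 -12 -16 -12 -16]
200 [ -1  -3 -16 -11 -11 -16 -18 -17 -22 -21 -21 -21 -21 -21 -18 -18 -14 -16
 -16   1  26  33  34  34  34  34  32  12  -9 -12 -12 -12 -12 -11 -11 -15
 -11  -9 -10 -10]
202 [ -1  -1 -14 -10 -10  -9 -14 -15 -16 -16 -16 -15 -17 -16 -16 -12 -10 -17
 -20  -5  25  33  33  34  33  33  33  11 -10 -10 -11 -12 -15 -11  -9  -9
 -10 -15 -17 -16]
```

View pics/p7.png

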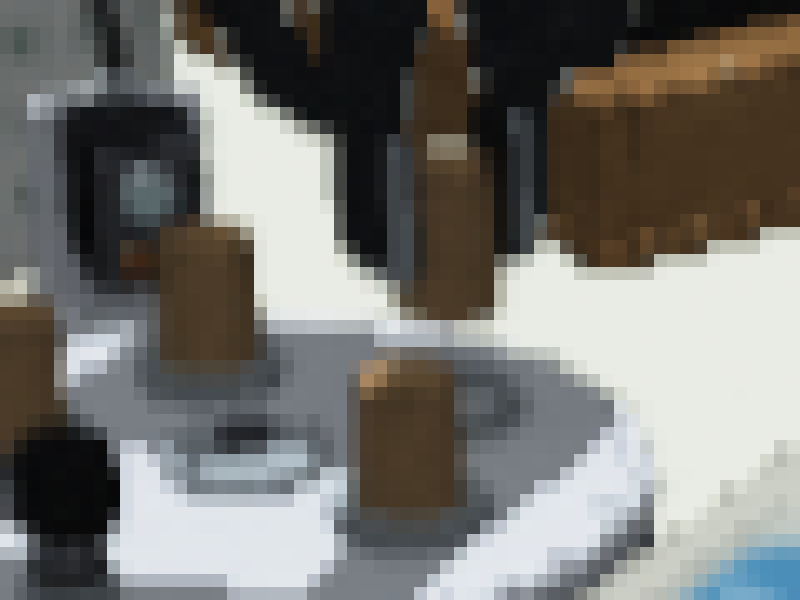

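The held cork's right edge, about 251.7 px, puts its centre near 247.7. The projection gives 247.5, and the fixed corks show the same small offset. So the target (585.2, 380.2) stands, and I'll lower gently while watching the force.

```bash
python3 -m creep '[[0,0,0,0,-0.6,6,0.9],[0,0,0,0,0,5,0.9],[0,0,0,0,0,0,0.9],[0,0,0,0,0,0,0.9]]' 25
python3 go.py 585.2 380.2 229.6 1.445
```

```text
clock: 8.13
eef_pos: [585.4, 380.4, 245.6]
tcp_rot: [3.14, -0.001, 1.443]
contact_force: [-0.0, 0.4, -1.2]
opening: 0.281
t 8.1333 p [585.4 380.4 245.6] rot [ 3.140e+00 -1.000e-03  1.443e+00] F [-0.   0.4 -1.2] open 0.281 q6 0.7
need w [ 0.002 -0.001 -0.002] d [-0.2 -0.2 16. ]
```

```bash
python3 -m creep '[[0,0,0,0,0,3,0.9],[0,0,0,0,0,2,0.9],[0,0,0,0,0,0,0.9]]' 25
python3 -m creep '[[0,0,0,0,0,2,0.9],[0,0,0,0,0,2,0.9],[0,0,0,0,0,0,0.9]]' 25
python3 go.py 585.2 380.2 229.6 1.445
python3 - <<'E'
from h import *
f=grab_frame("scene"); c=f["color"]
cv2.imwrite("pics/p8.png",cv2.resize(c[165:210,215:275],(800,600),interpolation=cv2.INTER_CUBIC)[:,:,::-1])
E
```

```text
clock: 8.38
eef_pos: [585.4, 380.4, 239.8]
tcp_rot: [3.14, -0.001, 1.443]
contact_force: [0.1, 0.9, -0.8]
opening: 0.283
clock: 8.63
eef_pos: [585.4, 380.4, 235.4]
tcp_rot: [3.14, -0.001, 1.443]
contact_force: [0.3, 0.4, -0.1]
opening: 0.282
t 8.6333 p [585.4 380.4 235.4] rot [ 3.140e+00 -1.000e-03  1.443e+00] F [ 0.3  0.4 -0.1] open 0.282 q6 0.7
need w [ 0.001 -0.001 -0.002] d [-0.2 -0.2  5.8]
```

View pics/p8.png

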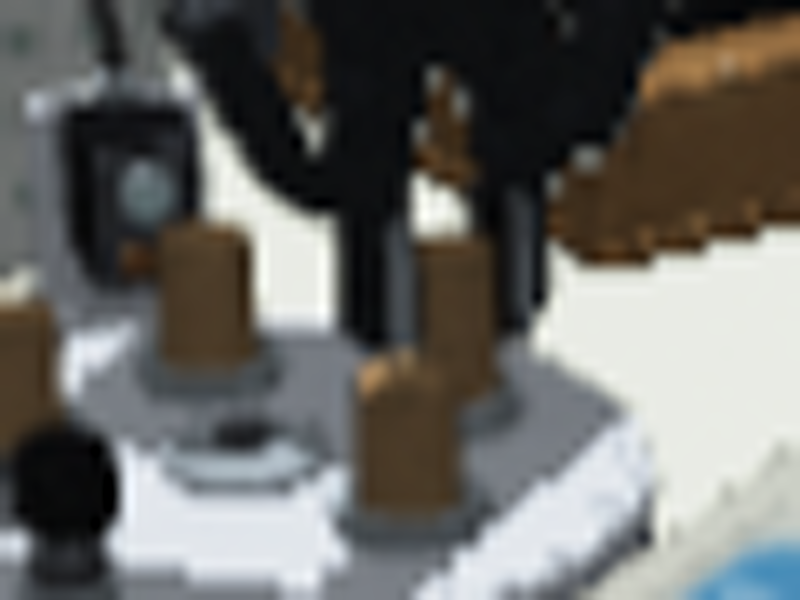

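The cork's foot at (480,395) has entered the nest ring, whose outer edge is at (520,405), and there is no contact force. I'll continue down.

```bash
python3 -m creep '[[0,0,0,0,0,2,0.9],[0,0,0,0,0,1,0.9],[0,0,0,0,0,0,0.9]]' 25
python3 -m creep '[[0,0,0,0,0,1,0.9],[0,0,0,0,0,0.7,0.9],[0,0,0,0,0,0,0.9]]' 25
python3 go.py 585.2 380.2 229.6 1.445
```

```text
clock: 8.93
eef_pos: [585.6, 380.5, 232.5]
tcp_rot: [3.14, -0.002, 1.443]
contact_force: [-0.1, 0.1, -0.3]
opening: 0.287
clock: 9.18
eef_pos: [585.6, 380.5, 230.7]
tcp_rot: [3.14, -0.002, 1.443]
contact_force: [0.5, -0.4, -1.0]
opening: 0.28
t 9.1833 p [585.6 380.5 230.7] rot [ 3.140e+00 -2.000e-03  1.443e+00] F [ 0.5 -0.4 -1. ] open 0.28 q6 0.7
need w [ 0.002 -0.002 -0.002] d [-0.4 -0.3  1.1]
```

```bash
python3 -m creep '[[0,0,0,0,0,0.7,0.9],[0,0,0,0,0,0,0.9],[0,0,0,0,0,0,0.9]]' 25
python3 -m creep '[[0,0,0,0,0,0.4,0.9],[0,0,0,0,0,0,0.9],[0,0,0,0,0,0,0.9]]' 25
python3 go.py 585.2 380.2 229.6 1.445
```

```text
clock: 9.43
eef_pos: [585.6, 380.5, 229.9]
tcp_rot: [3.14, -0.002, 1.443]
contact_force: [-0.0, -1.1, 0.0]
opening: 0.284
clock: 9.68
eef_pos: [585.7, 380.5, 229.6]
tcp_rot: [3.139, -0.002, 1.443]
contact_force: [0.3, 0.2, -0.2]
opening: 0.285
t 9.6833 p [585.7 380.5 229.6] rot [ 3.139e+00 -2.000e-03  1.443e+00] F [ 0.3  0.2 -0.2] open 0.285 q6 0.7
need w [ 0.002 -0.002 -0.002] d [-0.4 -0.4 -0. ]
```

```bash
python3 -m creep '[[0,0,0,0,0,0,0.7],[0,0,0,0,0,0,0.68],[0,0,0,0,0,0,0.65],[0,0,0,0,0,0,0.6],[0,0,0,0,0,0,0.55],[0,0,0,0,0,0,0.5],[0,0,0,0,0,0,0.5]]' 20
python3 go.py 585.2 380.2 229.6 1.445
python3 - <<'E'
from h import *
f=grab_frame("scene"); c=f["color"]
cv2.imwrite("pics/p9.png",cv2.resize(c[165:210,215:275],(800,600),interpolation=cv2.INTER_CUBIC)[:,:,::-1])
E
```

```text
clock: 10.27
eef_pos: [585.7, 380.6, 229.8]
tcp_rot: [3.139, -0.002, 1.443]
contact_force: [-0.2, -0.1, -0.6]
opening: 0.5
t 10.2667 p [585.7 380.6 229.8] rot [ 3.139e+00 -2.000e-03  1.443e+00] F [-0.2 -0.1 -0.6] open 0.5 q6 0.7
need w [ 0.002 -0.002 -0.002] d [-0.5 -0.5  0.2]
```

View pics/p9.png

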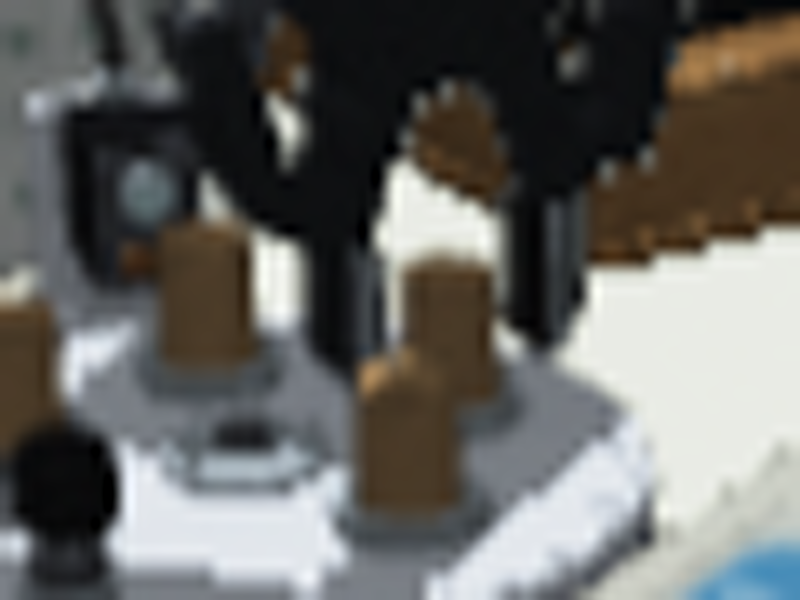

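The released cork stands in the nest. Its top is at crop (450,258), row 184.4, against 184.45 predicted. I'll retract upward.

```bash
python3 -m creep '[[0,0,0,0,0,-5,0.5],[0,0,0,0,0,-15,0.5],[0,0,0,0,0,-25,0.5],[0,0,0,0,0,-20,0.4],[0,0,0,0,0,-15,0.4],[0,0,0,0,0,0,0.4],[0,0,0,0,0,0,0.4]]' 20
python3 go.py 456.2 346.5 310 0.5
python3 - <<'E'
from h import *
a=[]
f=grab_frame("scene"); c=f["color"]
cv2.imwrite("pics/p10.png",cv2.resize(c[155:215,205:285],(800,600),interpolation=cv2.INTER_CUBIC)[:,:,::-1])
np.save("s10.npy",f,allow_pickle=True)
E
```

```text
clock: 10.9
eef_pos: [585.4, 380.4, 317.9]
tcp_rot: [3.139, -0.002, 1.443]
contact_force: [-0.7, -0.3, -1.0]
opening: 0.599
t 10.9 p [585.4 380.4 317.9] rot [ 3.139e+00 -2.000e-03  1.443e+00] F [-0.7 -0.3 -1. ] open 0.599 q6 0.7
need w [ 0.001 -0.003  0.943] d [ -50.  -123.8    7.5]
```

View pics/p10.png

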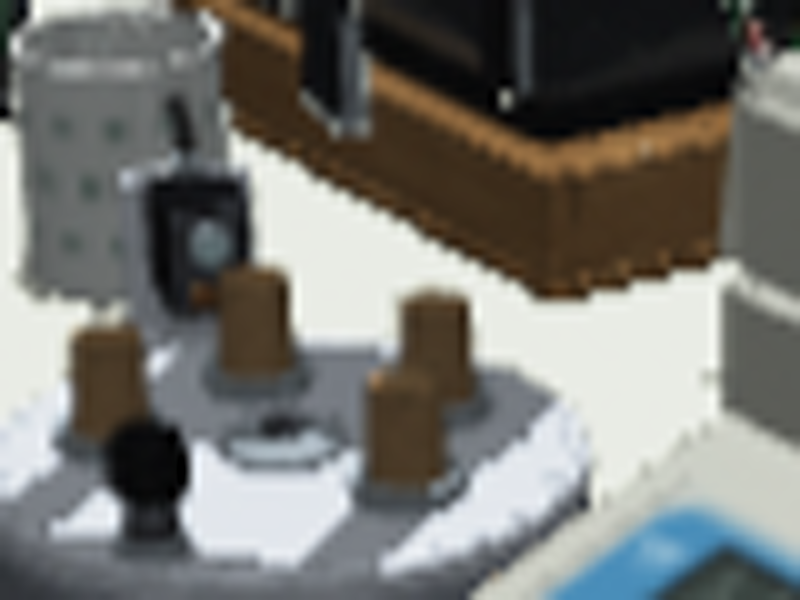

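The new cork stands upright at crop (435,345), and the three others and the knob (147,465) are undisturbed. Next I'll refine the knob position.

Run:
```python
from h import *
T=np.load("top0.npy",allow_pickle=True).item();S=np.load("s10.npy",allow_pickle=True).item()
print(onz(T,200.6,255.4,80),onz(T,200.69,256.0,80))
print(proj(S,[456.2,346.5,74]),proj(S,[455,345,74]))
g=cv2.cvtColor(T["color"],cv2.COLOR_RGB2GRAY)
print(g[248:266,192:212])
h=cv2.cvtColor(S["color"],cv2.COLOR_RGB2GRAY);print(h[194:212,212:228])
```

```text
[456.42245218 346.18010261  80.        ] [454.81198643 345.85902039  80.        ]
[218.87754631 200.60862956] [218.80767214 200.86470519]
[[171 172 172 172 171 172 172 172 173 173 172 173 172 172 172 171 172 173
  172 171]
 [173 172 172 173 171 172 173 171 171 174 171 173 172 173 172 171 172 172
  172 172]
 [173 172 172 173 172 172 171 151 136 151 153 172 172 173 172 172 172 171
  173 172]
 [172 172 171 172 172 170 132  93  66  92  96 139 172 172 172 172 174 172
  173 171]
 [171 172 172 171 168 121  63  24  26  28  32  71 129 172 172 173 172 173
  172 173]
 [172 172 172 170 132  35  31  29  32  32  35  24  52 140 173 173 172 173
  172 172]
 [172 172 172 167  71  29  29  33  34  35  35  40  20  75 156 171 172 172
  173 171]
 [173 172 171 166  32  31  32  35  35  37  38  43   6  28 115 172 172 172
  171 167]
 [171 172 172 166  13  30  32  36  36  40  40  40  12  17  73 173 172 171
  166 135]
 [172 170 172 167  65  25  36  35  39  38  41  31  12  16  75 172 171 154
  133  78]
 [172 171 172 170 136  26  26  32  39  35  28   9  12  45  80 168 152 109
   79  44]
 [172 172 173 173 170 128  
[... 1075 characters left out ...]
   8   9  10 219 229 229 201]
 [127 121 121  72  22   9  10  12  10  11  10   9 220 230 230 230]
 [128 127 127 105  34  10  10  12  11   8   9  39 220 229 229 229]
 [127 128 195 201 112  30  10   9  10  10  10 131 222 229 229 229]
 [126 194 228 230 206  91  32  20  28  22  61 201 227 229 229 229]
 [192 227 229 230 230 104  45  40  49  37  56 221 229 229 229 229]
 [228 230 230 230 217  83  38  41  45  36  30 189 227 229 229 229]
 [185 184 184 183 153  69  34  32  32  31  47 119 222 229 229 229]
 [127 126 125 125  97  74  60  59  61  66  66  72 172 225 229 230]
 [122 127 125 125  97  77  73  75  76  78  73  81 121 177 183 185]
 [104 109 110 116 112 111 102 102 103 100 110 109 124 127 126 115]]
```

```bash
python3 - <<'E'
from h import *
T=np.load("top0.npy",allow_pickle=True).item();S=np.load("s10.npy",allow_pickle=True).item()
for p in((199.7,255.1),(199.9,255.3)): print(onz(T,*p,85))
print(two(T,(199.8,255.2),S,(218.8,197.0)))
E
python3 -m creep '[[0,0,0.1,-5,-12,0,0.3],[0,0,0.1,-3,-13,0,0.3],[0,0,0.1,-2,-13,0,0.3],[0,0,0.1,0,-13,0,0.3],[0,0,0.1,1,-13,0,0.3],[0,0,0.1,2,-13,0,0.3],[0,0,0.1,4,-13,0,0.3],[0,0,0.1,5,-12,0,0.3],[0,0,0.1,5,-10,0,0.3],[0,0,0,0,0,0,0.3]]' 20
python3 go.py 456.2 346.5 310 0.5
```

```text
[456.53441495 347.79953169  85.        ]
[456.00778687 347.23915349  85.        ]
(array([456.6429713 , 347.22381265,  85.33782842]), np.float64(0.9592459899245277))
clock: 11.78
eef_pos: [496.6, 435.9, 308.1]
tcp_rot: [3.139, 0.009, 0.498]
contact_force: [-0.8, -0.5, 0.0]
opening: 0.701
t 11.7833 p [496.6 435.9 308.1] rot [3.139 0.009 0.498] F [-0.8 -0.5  0. ] open 0.701 q6 1.79
need w [ 0.002  0.009 -0.002] d [-78.2  59.3  -1. ]
```

```bash
python3 -m creep '[[0,0.009,0,-20,15,0,0.3],[0,0,0,-24,18,0,0.3],[0,0,0,-16,13,5,0.3],[0,0,0,-6,5,10,0.3],[0,0,0,0,0,10,0.3],[0,0,0,0,0,5,0.3],[0,0,0,0,0,0,0.3],[0,0,0,0,0,0,0.3]]' 20
python3 go.py 456.4 347 229 0.496
```

```text
clock: 12.45
eef_pos: [461.0, 354.7, 271.5]
tcp_rot: [3.138, 0.007, 0.522]
contact_force: [-0.2, 1.0, -0.2]
opening: 0.701
t 12.45 p [461.  354.7 271.5] rot [3.138 0.007 0.522] F [-0.2  1.  -0.2] open 0.701 q6 1.71
need w [0.004 0.007 0.026] d [-7.5  4.2 42.6]
```

```bash
python3 -m creep '[[0.004,0.007,0.026,-5,3,0,0.3],[0,0,0,-2,1,2,0.3],[0,0,0,0,0,0,0.3],[0,0,0,0,0,0,0.3]]' 20
python3 go.py 456.4 347 229 0.496
python3 - <<'E'
from h import *
f=grab_frame("scene"); c=f["color"]
s=sense();p=s["eef_pos"];print(proj(f,[p[0],p[1],85]),proj(f,[p[0],p[1],p[2]-170]))
cv2.imwrite("pics/p11.png",cv2.resize(c[155:215,185:265],(800,600),interpolation=cv2.INTER_CUBIC)[:,:,::-1])
E
```

```text
clock: 12.78
eef_pos: [457.5, 348.8, 269.7]
tcp_rot: [-3.141, -0.002, 0.495]
contact_force: [-0.1, -0.7, 0.1]
opening: 0.698
t 12.7833 p [457.5 348.8 269.7] rot [-3.141e+00 -2.000e-03  4.950e-01] F [-0.1 -0.7  0.1] open 0.698 q6 1.72
need w [-0.001 -0.002 -0.001] d [-1.9  1.  40.7]
[218.61241969 196.88978531] [218.30690253 192.34043012]
```

View pics/p11.png

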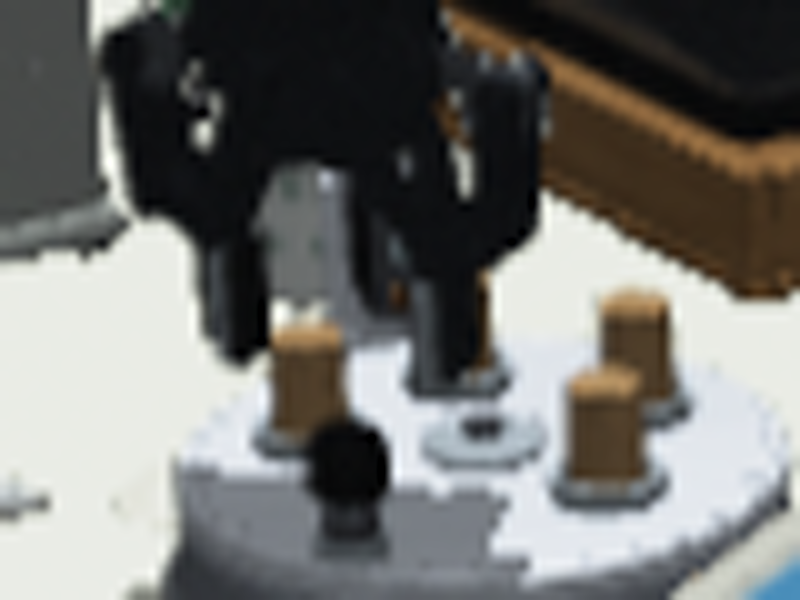

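The fingers at (235,340) and (440,370) straddle the knob at (347,465). I'll descend in line.

```bash
python3 -m creep '[[0,0,0,-1.5,1,12,0.3],[0,0,0,0,0,12,0.3],[0,0,0,0,0,8,0.3],[0,0,0,0,0,3,0.3],[0,0,0,0,0,0,0.3],[0,0,0,0,0,0,0.3]]' 20
python3 go.py 456.4 347 229 0.496
```

```text
clock: 13.33
eef_pos: [457.4, 348.3, 233.5]
tcp_rot: [-3.141, -0.005, 0.497]
contact_force: [0.3, -0.3, 0.9]
opening: 0.7
t 13.3333 p [457.4 348.3 233.5] rot [-3.141 -0.005  0.497] F [ 0.3 -0.3  0.9] open 0.7 q6 1.72
need w [-0.001 -0.005  0.001] d [-1.5  0.7  4.5]
```

```bash
python3 -m creep '[[0,-0.005,0,-1.2,0.6,4,0.4],[0,0,0,0,0,0,0.5],[0,0,0,0,0,0,0.6],[0,0,0,0,0,0,0.64],[0,0,0,0,0,0,0.64]]' 20
python3 go.py 456.4 347 229 0.496
python3 -m creep '[[0,0,0,0,0,0,0.66],[0,0,0,0,0,0,0.66]]' 20
python3 -m creep '[[0,0,0,0,0,0,0.68],[0,0,0,0,0,0,0.68]]' 20
python3 - <<'E'
from h import *
f=grab_frame("scene"); c=f["color"]
cv2.imwrite("pics/p12.png",cv2.resize(c[155:215,185:265],(800,600),interpolation=cv2.INTER_CUBIC)[:,:,::-1])
E
```

```text
clock: 13.75
eef_pos: [457.0, 347.4, 230.0]
tcp_rot: [-3.14, -0.0, 0.497]
contact_force: [-1.0, -0.5, 0.7]
opening: 0.361
t 13.75 p [457.  347.4 230. ] rot [-3.14  -0.     0.497] F [-1.  -0.5  0.7] open 0.361 q6 1.72
need w [-0.001 -0.     0.001] d [-0.7  0.1  1. ]
clock: 13.92
eef_pos: [457.1, 347.5, 230.4]
tcp_rot: [-3.14, -0.001, 0.497]
contact_force: [0.1, -0.8, -0.1]
opening: 0.337
clock: 14.08
eef_pos: [457.2, 347.6, 230.6]
tcp_rot: [-3.14, -0.001, 0.497]
contact_force: [-0.1, 0.3, 0.1]
opening: 0.321
```

View pics/p12.png

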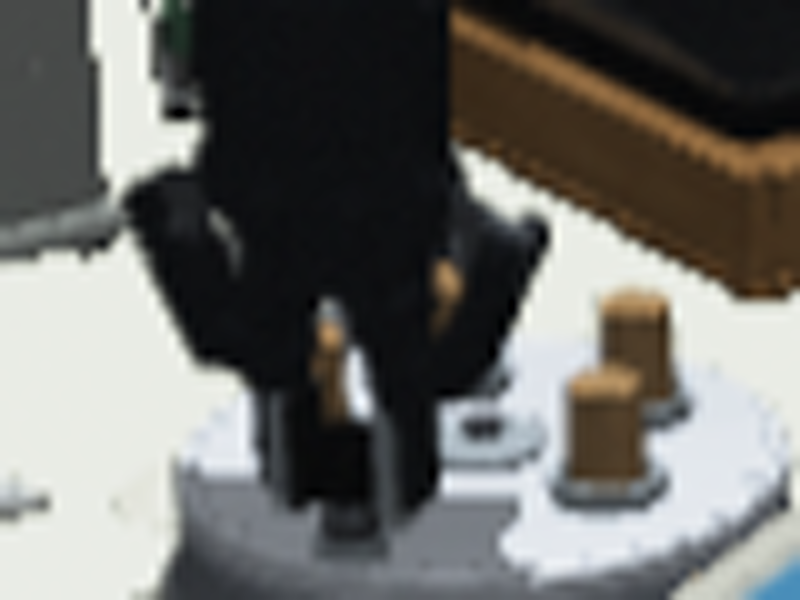

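```bash
for c in 1; do :; done
python3 -m creep '[[0,0,0,0,0,0,0.69],[0,0,0,0,0,0,0.69]]' 20
python3 -m creep '[[0,0,0,0,0,0,0.70],[0,0,0,0,0,0,0.70]]' 20
```

```text
clock: 14.3
eef_pos: [457.2, 347.5, 230.6]
tcp_rot: [-3.14, -0.002, 0.497]
contact_force: [0.2, -0.1, -1.2]
opening: 0.312
clock: 14.47
eef_pos: [457.2, 347.5, 230.7]
tcp_rot: [-3.14, -0.001, 0.497]
contact_force: [0.6, 1.1, -1.1]
opening: 0.302
```

```bash
python3 -m creep '[[0,0,0,0,0,0,0.71],[0,0,0,0,0,0,0.71]]' 20
python3 go.py 456.4 347 229 0.496
```

```text
clock: 14.63
eef_pos: [457.2, 347.5, 230.7]
tcp_rot: [-3.14, -0.001, 0.497]
contact_force: [0.2, -0.1, -0.9]
opening: 0.292
t 14.6333 p [457.2 347.5 230.7] rot [-3.14e+00 -1.00e-03  4.97e-01] F [ 0.2 -0.1 -0.9] open 0.292 q6 1.72
need w [-0.001 -0.001  0.001] d [-1.   0.1  1.7]
```

```bash
python3 -m creep '[[0,0,0,0,0,0,0.73],[0,0,0,0,0,0,0.75]]' 20
python3 go.py 456.4 347 229 0.496
python3 -m creep '[[0,0,0,0,0,0,0.85],[0,0,0,0,0,0,0.9]]' 20
python3 go.py 456.4 347 229 0.496
```

```text
clock: 14.8
eef_pos: [457.2, 347.5, 230.7]
tcp_rot: [-3.14, -0.001, 0.497]
contact_force: [-0.0, 0.1, -0.6]
opening: 0.287
t 14.8 p [457.2 347.5 230.7] rot [-3.14e+00 -1.00e-03  4.97e-01] F [-0.   0.1 -0.6] open 0.287 q6 1.72
need w [-0.001 -0.001  0.001] d [-0.9  0.1  1.7]
clock: 14.97
eef_pos: [457.2, 347.5, 230.7]
tcp_rot: [-3.14, -0.001, 0.497]
contact_force: [-0.3, -0.1, 0.2]
opening: 0.283
t 14.9667 p [457.2 347.5 230.7] rot [-3.14e+00 -1.00e-03  4.97e-01] F [-0.3 -0.1  0.2] open 0.283 q6 1.72
need w [-0.001 -0.001  0.001] d [-0.9  0.1  1.7]
```

The knob is gripped with no side force. I'll raise the grip to 40 N and draw it up in small steps.

```bash
python3 -m creep '[[0,0,0,0,0,0,0.9],[0,0,0,0,0,-2,0.9],[0,0,0,0,0,0,0.9]]' 40
python3 -m creep '[[0,0,0,0,0,-2,0.9],[0,0,0,0,0,-1,0.9],[0,0,0,0,0,0,0.9]]' 40
python3 go.py 457.2 347.5 240.2 0.497
```

```text
clock: 15.22
eef_pos: [457.2, 347.5, 232.2]
tcp_rot: [-3.14, -0.001, 0.497]
contact_force: [2.4, 0.8, -6.2]
opening: 0.283
clock: 15.47
eef_pos: [457.2, 347.5, 234.4]
tcp_rot: [-3.14, -0.001, 0.497]
contact_force: [2.5, 0.9, -8.0]
opening: 0.276
t 15.4667 p [457.2 347.5 234.4] rot [-3.14e+00 -1.00e-03  4.97e-01] F [ 2.5  0.9 -8. ] open 0.276 q6 1.72
need w [-0.001 -0.001 -0.   ] d [ 0.  -0.  -5.8]
```

```bash
python3 -m creep '[[0,0,0,0,0,-2,0.9],[0,0,0,0,0,-2,0.9],[0,0,0,0,0,0,0.9]]' 40
python3 -m creep '[[0,0,0,0,0,-2,0.9],[0,0,0,0,0,0,0.9],[0,0,0,0,0,0,0.9]]' 40
python3 go.py 457.2 347.5 240.2 0.497
python3 - <<'E'
from h import *
f=grab_frame("scene"); c=f["color"]
cv2.imwrite("pics/p13.png",cv2.resize(c[155:215,185:265],(800,600),interpolation=cv2.INTER_CUBIC)[:,:,::-1])
E
```

```text
clock: 15.72
eef_pos: [457.2, 347.5, 238.2]
tcp_rot: [-3.14, -0.001, 0.497]
contact_force: [2.8, 1.1, -8.7]
opening: 0.276
clock: 15.97
eef_pos: [457.2, 347.5, 240.3]
tcp_rot: [-3.14, -0.001, 0.497]
contact_force: [3.2, 2.5, -10.5]
opening: 0.282
t 15.9667 p [457.2 347.5 240.3] rot [-3.14e+00 -1.00e-03  4.97e-01] F [  3.2   2.5 -10.5] open 0.282 q6 1.72
need w [-0.001 -0.001 -0.   ] d [0.  0.  0.1]
```

View pics/p13.png

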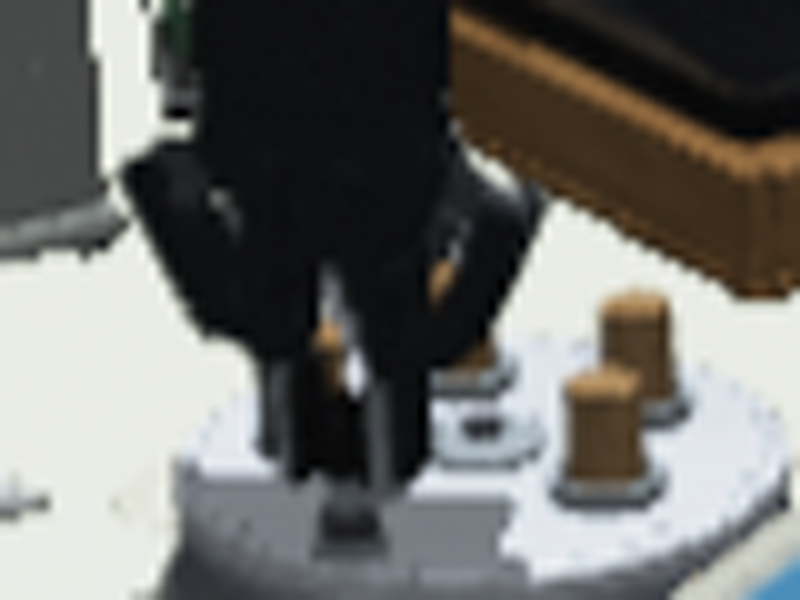

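The knob is drawn about 9.6 mm. The spring force of about 10 N matches, so it has not slipped. Now I'll start the swing slowly.

```bash
cat > arc.py <<'E'
from h import *
s=sense();p=np.array(s["eef_pos"]);yaw=s["tcp_rot"][2];F=np.array(s["contact_force"])
ax=np.array([531.0,387.3]);p0=np.array([457.2,347.5])
v=p[:2]-ax;v0=p0-ax
th=np.arctan2(v[1],v[0])-np.arctan2(v0[1],v0[0]);th=(th+np.pi)%(2*np.pi)-np.pi
x=np.array([np.cos(yaw),np.sin(yaw)]);y=np.array([np.sin(yaw),-np.cos(yaw)])
print(f"t {s['clock']:.2f} th {th:.3f} yawth {yaw-.497:.3f} r {np.hypot(*v):.1f} (r0 {np.hypot(*v0):.1f}) z {p[2]:.1f} Fx {F[:2]@x:.1f} Fy {F[:2]@y:.1f} Fz {F[2]:.1f} Tz {s['wrist_torque'][2]:.2f} open {s['opening']:.3f} tilt {abs(s['tcp_rot'][0])-np.pi:.3f} {s['tcp_rot'][1]:.3f}")
E
python3 -m creep '[[0,0,-0.02,0,1.7,0,0.9],[0,0,-0.03,0.1,2.5,0,0.9],[0,0,-0.03,0.1,2.5,0,0.9],[0,0,0,0,0,0,0.9]]' 40
python3 arc.py
```

```text
clock: 16.35
eef_pos: [460.8, 341.4, 240.2]
tcp_rot: [-3.14, -0.001, 0.584]
contact_force: [3.3, 1.1, -9.4]
opening: 0.277
t 16.35 th 0.085 yawth 0.087 r 83.8 (r0 83.8) z 240.2 Fx 3.4 Fy 0.9 Fz -9.4 Tz -0.01 open 0.277 tilt -0.001 -0.001
```

Turning freely, with the side force under 1 N. Continuing.

```bash
python3 -m creep '[[0,0,-0.04,0.1,3.4,0,0.9],[0,0,-0.05,0.1,4.2,0,0.9],[0,0,-0.05,0.1,4.2,0,0.9],[0,0,-0.05,0.1,4.2,0,0.9],[0,0,-0.05,0.1,4.2,0,0.9],[0,0,-0.05,0.1,4.2,0,0.9],[0,0,-0.05,0.1,4.2,0,0.9],[0,0,-0.04,0.1,3.4,0,0.9],[0,0,0,0,0,0,0.9],[0,0,0,0,0,0,0.9]]' 40
python3 arc.py
```

```text
clock: 17.18
eef_pos: [483.6, 318.0, 239.8]
tcp_rot: [-3.139, -0.001, 0.976]
contact_force: [2.6, 2.1, -8.5]
opening: 0.278
t 17.18 th 0.477 yawth 0.479 r 83.9 (r0 83.8) z 239.8 Fx 3.2 Fy 1.0 Fz -8.5 Tz 0.04 open 0.278 tilt -0.002 -0.001
```

```bash
python3 -m creep '[[0,0,-0.05,0.1,4.2,0,0.9],[0,0,-0.06,0.15,5,0,0.9],[0,0,-0.06,0.15,5,0,0.9],[0,0,-0.06,0.15,5,0,0.9],[0,0,-0.06,0.15,5,0,0.9],[0,0,-0.06,0.15,5,0,0.9],[0,0,-0.06,0.15,5,0,0.9],[0,0,-0.06,0.15,5,0,0.9],[0,0,-0.04,0.1,3.4,0,0.9],[0,0,0,0,0,0,0.9]]' 40
python3 arc.py
```

```text
clock: 18.02
eef_pos: [522.9, 304.0, 239.1]
tcp_rot: [-3.138, -0.001, 1.492]
contact_force: [3.5, 1.2, -9.4]
opening: 0.281
t 18.02 th 0.980 yawth 0.995 r 83.7 (r0 83.8) z 239.1 Fx 1.5 Fy 3.4 Fz -9.4 Tz -0.19 open 0.281 tilt -0.003 -0.001
```

```bash
python3 -m creep '[[0,0,-0.03,0.1,3.4,0,0.9],[0,0,-0.03,0.1,3.4,0,0.9],[0,0,-0.02,0.1,2,0,0.9],[0,0,0,0,0,0,0.9],[0,0,0,0,0,0,0.9]]' 40
python3 arc.py
python3 -m creep '[[0,0,0,0,0,0.7,0.9],[0,0,0,0,0,0.5,0.9],[0,0,0,0,0,0,0.9]]' 40
python3 arc.py
```

```text
clock: 18.43
eef_pos: [529.8, 304.0, 238.2]
tcp_rot: [-3.134, 0.0, 1.564]
contact_force: [3.0, 0.0, -8.8]
opening: 0.279
t 18.43 th 1.061 yawth 1.067 r 83.3 (r0 83.8) z 238.2 Fx 0.0 Fy 3.0 Fz -8.8 Tz -0.15 open 0.279 tilt -0.007 0.000
clock: 18.68
eef_pos: [529.5, 304.0, 237.5]
tcp_rot: [-3.135, 0.0, 1.561]
contact_force: [2.0, 1.0, -7.0]
opening: 0.277
t 18.68 th 1.059 yawth 1.064 r 83.3 (r0 83.8) z 237.5 Fx 1.0 Fy 2.0 Fz -7.0 Tz 0.00 open 0.277 tilt -0.006 0.000
```

```bash
python3 -m creep '[[0,0,0,0,0,0.5,0.9],[0,0,0,0,0,0,0.9]]' 40
python3 arc.py
python3 -m creep '[[0,0,0,0,0,0.5,0.9],[0,0,0,0,0,0,0.9]]' 40
python3 arc.py
```

```text
clock: 18.85
eef_pos: [529.5, 304.0, 237.5]
tcp_rot: [-3.136, 0.0, 1.561]
contact_force: [1.1, -0.1, -6.3]
opening: 0.274
t 18.85 th 1.058 yawth 1.064 r 83.3 (r0 83.8) z 237.5 Fx -0.1 Fy 1.1 Fz -6.3 Tz -0.06 open 0.274 tilt -0.006 0.000
clock: 19.02
eef_pos: [529.5, 304.0, 237.4]
tcp_rot: [-3.136, 0.0, 1.56]
contact_force: [0.8, -0.9, -5.6]
opening: 0.272
t 19.02 th 1.058 yawth 1.063 r 83.3 (r0 83.8) z 237.4 Fx -0.8 Fy 0.8 Fz -5.6 Tz -0.06 open 0.272 tilt -0.006 0.000
```

The nose rests on the ring: z stays at 237.4 and Fz is falling. I'll loosen the jaws slightly so that the knob rides under its spring.

```bash
python3 -m creep '[[0,0,0,0,0,0,0.71],[0,0,0,0,0,0,0.70],[0,0,0,0,0,0,0.69],[0,0,0,0,0,0,0.69]]' 20
python3 arc.py
python3 - <<'E'
from h import *
f=grab_frame("scene"); c=f["color"]
cv2.imwrite("pics/p14.png",cv2.resize(c[155:215,205:285],(800,600),interpolation=cv2.INTER_CUBIC)[:,:,::-1])
E
```

```text
clock: 19.35
eef_pos: [529.4, 304.3, 238.2]
tcp_rot: [-3.136, -0.0, 1.56]
contact_force: [-0.5, 1.1, -0.5]
opening: 0.31
t 19.35 th 1.057 yawth 1.063 r 83.1 (r0 83.8) z 238.2 Fx 1.1 Fy -0.5 Fz -0.5 Tz -0.00 open 0.310 tilt -0.006 -0.000
```

View pics/p14.png

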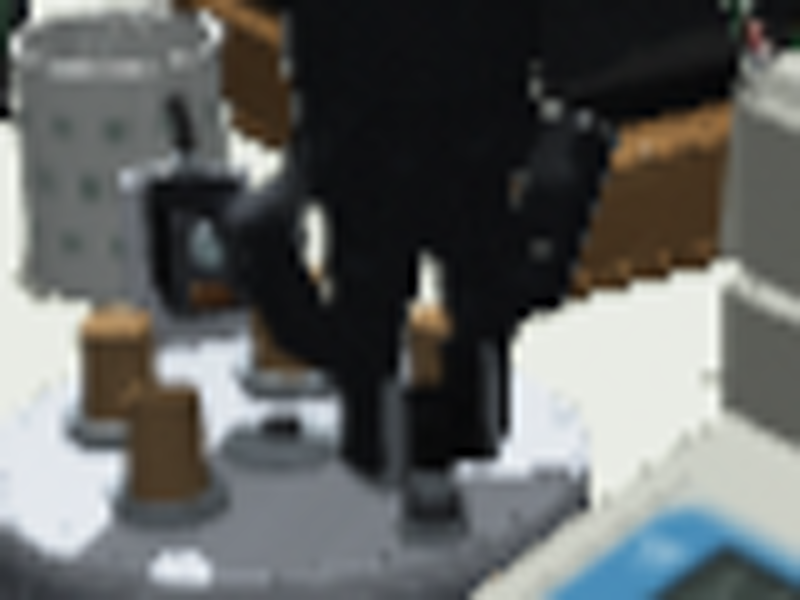

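```bash
python3 -m creep '[[0,0,-0.012,-0.2,1,0,0.69],[0,0,-0.012,-0.2,1,0,0.69],[0,0,-0.012,-0.2,1,0,0.69],[0,0,-0.012,-0.2,1,0,0.69]]' 20
python3 arc.py
python3 -m creep '[[0,0,-0.012,0,1,0,0.69],[0,0,-0.012,0,1,0,0.69],[0,0,-0.012,0,1,0,0.69]]' 20
python3 arc.py
```

```text
clock: 19.73
eef_pos: [531.6, 304.3, 238.2]
tcp_rot: [-3.13, -0.002, 1.611]
contact_force: [-6.0, 2.7, 2.6]
opening: 0.31
t 19.73 th 1.083 yawth 1.114 r 83.0 (r0 83.8) z 238.2 Fx 2.9 Fy -5.9 Fz 2.6 Tz -0.07 open 0.310 tilt -0.011 -0.002
clock: 19.98
eef_pos: [532.4, 304.9, 238.0]
tcp_rot: [-3.123, -0.002, 1.651]
contact_force: [-5.8, 1.2, 3.1]
opening: 0.314
t 19.98 th 1.094 yawth 1.154 r 82.4 (r0 83.8) z 238.0 Fx 1.7 Fy -5.7 Fz 3.1 Tz -0.06 open 0.314 tilt -0.018 -0.002
```

```bash
python3 go.py 532.4 303.5 238 1.6
python3 -m creep '[[-0.009,0.001,0.03,-0.5,1.5,0,0.69],[-0.009,0.001,0.01,-0.5,1.5,0,0.69],[0,0,0,-0.2,1.5,0,0.69]]' 20
python3 arc.py
```

```text
t 19.9833 p [532.4 304.9 238. ] rot [-3.123e+00 -2.000e-03  1.651e+00] F [-5.8  1.2  3.1] open 0.314 q6 0.43
need w [-0.018 -0.002  0.051] d [-1.4 -0.2  0. ]
clock: 20.23
eef_pos: [533.8, 303.8, 237.7]
tcp_rot: [-3.132, -0.002, 1.612]
contact_force: [-0.5, 0.8, 1.5]
opening: 0.309
t 20.23 th 1.109 yawth 1.115 r 83.6 (r0 83.8) z 237.7 Fx 0.8 Fy -0.5 Fz 1.5 Tz -0.08 open 0.309 tilt -0.010 -0.002
```

```bash
python3 -m creep '[[-0.005,0.001,-0.01,0,1.2,0,0.69],[-0.003,0,-0.01,0,1.2,0,0.69],[0,0,-0.01,0,1.2,0,0.69]]' 20
python3 arc.py
python3 -m creep '[[0,0,-0.01,0,1.2,0,0.69],[0,0,-0.01,0,1.2,0,0.69],[0,0,-0.01,0,1.2,0,0.69]]' 20
python3 arc.py
```

```text
clock: 20.48
eef_pos: [535.4, 303.9, 237.6]
tcp_rot: [-3.134, -0.002, 1.645]
contact_force: [-3.7, 1.5, 2.1]
opening: 0.312
t 20.48 th 1.129 yawth 1.148 r 83.5 (r0 83.8) z 237.6 Fx 1.7 Fy -3.5 Fz 2.1 Tz -0.05 open 0.312 tilt -0.008 -0.002
clock: 20.73
eef_pos: [538.2, 304.3, 237.6]
tcp_rot: [-3.131, -0.002, 1.68]
contact_force: [-5.1, 1.1, 3.1]
opening: 0.312
t 20.73 th 1.162 yawth 1.183 r 83.3 (r0 83.8) z 237.6 Fx 1.6 Fy -5.0 Fz 3.1 Tz -0.01 open 0.312 tilt -0.011 -0.002
```

```bash
python3 -m creep '[[-0.005,0.001,-0.006,-0.1,1,0,0.69],[-0.003,0,-0.008,-0.1,1,0,0.69]]' 20
python3 arc.py
python3 -m creep '[[0,0,-0.008,0,1,0,0.69],[0,0,-0.008,0,1,0,0.69]]' 20
python3 arc.py
```

```text
clock: 20.9
eef_pos: [539.7, 304.1, 237.4]
tcp_rot: [-3.136, -0.003, 1.696]
contact_force: [-6.3, 2.2, 3.8]
opening: 0.311
t 20.90 th 1.180 yawth 1.199 r 83.7 (r0 83.8) z 237.4 Fx 2.9 Fy -6.0 Fz 3.8 Tz -0.03 open 0.311 tilt -0.006 -0.003
clock: 21.07
eef_pos: [541.5, 304.2, 237.4]
tcp_rot: [-3.135, -0.003, 1.714]
contact_force: [-5.3, 0.3, 3.4]
opening: 0.308
t 21.07 th 1.202 yawth 1.217 r 83.7 (r0 83.8) z 237.4 Fx 1.1 Fy -5.2 Fz 3.4 Tz -0.05 open 0.308 tilt -0.006 -0.003
```

```bash
python3 -m creep '[[0,0,-0.008,0,1,0,0.69],[0,0,-0.008,0,1,0,0.69]]' 20
python3 arc.py
python3 -m creep '[[0,0,-0.008,0,1,0,0.69],[0,0,-0.008,0,1,0,0.69]]' 20
python3 arc.py
```

```text
clock: 21.23
eef_pos: [543.4, 304.5, 237.4]
tcp_rot: [-3.134, -0.003, 1.732]
contact_force: [-4.3, 0.6, 2.3]
opening: 0.311
t 21.23 th 1.225 yawth 1.235 r 83.8 (r0 83.8) z 237.4 Fx 1.2 Fy -4.1 Fz 2.3 Tz -0.08 open 0.311 tilt -0.007 -0.003
clock: 21.4
eef_pos: [545.4, 304.7, 237.3]
tcp_rot: [-3.133, -0.003, 1.75]
contact_force: [-5.2, 0.8, 3.6]
opening: 0.31
t 21.40 th 1.249 yawth 1.253 r 83.8 (r0 83.8) z 237.3 Fx 1.7 Fy -5.0 Fz 3.6 Tz -0.03 open 0.310 tilt -0.008 -0.003
```

```bash
python3 -m creep '[[0,0,-0.01,0,1,-0.2,0.69],[0,0,-0.01,0,1,-0.2,0.69]]' 20
python3 arc.py
python3 - <<'E'
from h import *
f=grab_frame("scene"); c=f["color"]
cv2.imwrite("pics/p15.png",cv2.resize(c[155:215,205:285],(800,600),interpolation=cv2.INTER_CUBIC)[:,:,::-1])
E
```

```text
clock: 21.57
eef_pos: [547.7, 305.0, 237.4]
tcp_rot: [-3.134, -0.003, 1.773]
contact_force: [-0.3, -0.9, 1.1]
opening: 0.308
t 21.57 th 1.276 yawth 1.276 r 83.9 (r0 83.8) z 237.4 Fx -0.8 Fy -0.4 Fz 1.1 Tz 0.03 open 0.308 tilt -0.008 -0.003
```

View pics/p15.png

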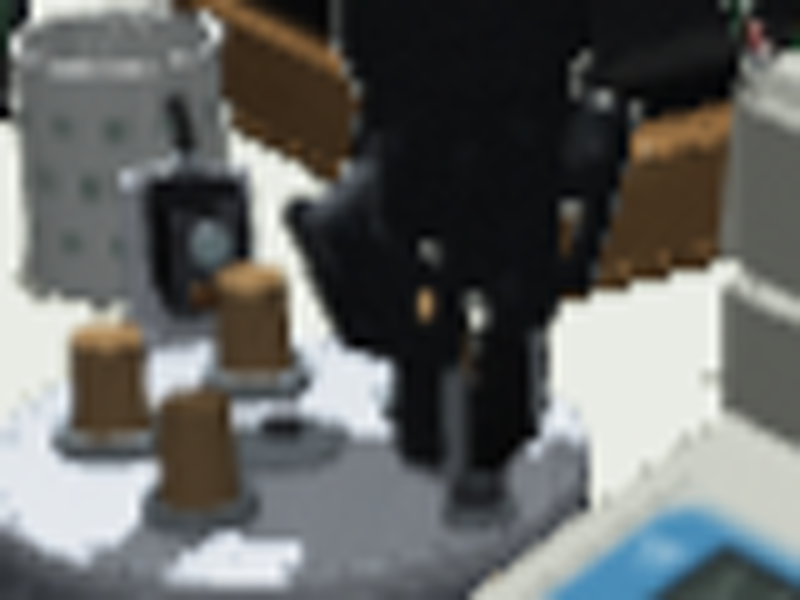

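```bash
python3 -m creep '[[0,0,-0.005,0,0.6,0,0.69],[0,0,-0.005,0,0.4,0,0.69]]' 20
python3 arc.py
```

```text
clock: 21.78
eef_pos: [550.2, 305.4, 237.7]
tcp_rot: [-3.137, -0.003, 1.784]
contact_force: [-0.6, -0.7, -0.2]
opening: 0.313
t 21.78 th 1.306 yawth 1.287 r 84.2 (r0 83.8) z 237.7 Fx -0.5 Fy -0.7 Fz -0.2 Tz -0.04 open 0.313 tilt -0.004 -0.003
```

```bash
python3 -m creep '[[0,0,-0.01,-0.3,0.3,0,0.69]]' 20
python3 arc.py
python3 - <<'E'
from h import *
f=grab_frame("scene"); c=f["color"]
cv2.imwrite("pics/p16.png",cv2.resize(c[155:215,205:285],(800,600),interpolation=cv2.INTER_CUBIC)[:,:,::-1])
E
```

```text
clock: 21.87
eef_pos: [550.9, 305.1, 237.7]
tcp_rot: [-3.138, -0.003, 1.795]
contact_force: [-0.9, -0.5, -0.2]
opening: 0.313
t 21.87 th 1.314 yawth 1.298 r 84.5 (r0 83.8) z 237.7 Fx -0.3 Fy -1.0 Fz -0.2 Tz -0.00 open 0.313 tilt -0.003 -0.003
```

View pics/p16.png

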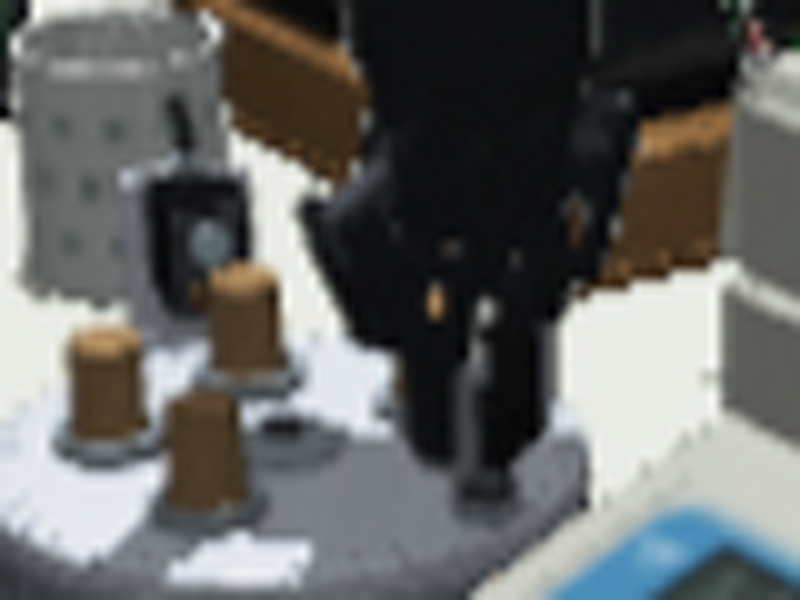

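The table is still moving with the tool, since the loaded cork shifted from 252 to 243 px, so it is not locked yet. I'll continue the slow search.

```bash
python3 -m creep '[[0,0,-0.01,0.3,0.7,0,0.69]]' 20
python3 arc.py
python3 -m creep '[[0,0,-0.008,0.2,0.7,0,0.69]]' 20
python3 arc.py
```

```text
clock: 22.0
eef_pos: [551.8, 305.5, 237.8]
tcp_rot: [-3.139, -0.003, 1.806]
contact_force: [0.1, -1.1, 0.3]
opening: 0.312
t 22.00 th 1.325 yawth 1.309 r 84.4 (r0 83.8) z 237.8 Fx -1.1 Fy -0.2 Fz 0.3 Tz -0.01 open 0.312 tilt -0.003 -0.003
clock: 22.08
eef_pos: [552.5, 305.8, 237.8]
tcp_rot: [-3.139, -0.003, 1.815]
contact_force: [-1.1, -1.3, 0.2]
opening: 0.311
t 22.08 th 1.334 yawth 1.318 r 84.3 (r0 83.8) z 237.8 Fx -1.0 Fy -1.4 Fz 0.2 Tz -0.00 open 0.311 tilt -0.003 -0.003
```

```bash
cat > tab.py <<'E'
from h import *
import sys
f=grab_frame("scene"); c=f["color"].astype(int); g=c[:,:,0]-c[:,:,2]
# loaded cork (near sensor), left cork, front cork: column centroids over rows
for nm,(x0,x1,y0,y1) in {"load":(221,240,186,191),"left":(208,221,191,197),"front":(217,236,198,204)}.items():
    w=np.clip((g[y0:y1,x0:x1]-8)/22.,0,1); xs=np.arange(x0,x1)
    print(nm,round((w*xs).sum()/w.sum(),2),"w",round(w.sum()/(y1-y0),2),end="  ")
print()
cv2.imwrite(sys.argv[1],cv2.resize(f["color"][155:215,205:285],(800,600),interpolation=cv2.INTER_CUBIC)[:,:,::-1])
def P(a,r_,z): a=np.radians(64.6)+a; return proj(f,[531+r_*np.cos(a),387.3+r_*np.sin(a),z])
for th in (1.2,1.25,1.3,1.35,1.4): print(th,[P(np.radians(k)+th,55,60).round(2)[0] for k in (288,0,216)], P(np.radians(144)+th,85,74).round(2))
E
python3 tab.py pics/p17.png
```

```text
load 228.95 w 7.05  left 215.14 w 6.78  front 225.15 w 7.36  
1.2 [np.float64(230.7), np.float64(215.32), np.float64(248.02)] [250.59 197.72]
1.25 [np.float64(229.86), np.float64(215.12), np.float64(247.64)] [251.58 197.31]
1.3 [np.float64(229.03), np.float64(214.97), np.float64(247.22)] [252.52 196.88]
1.35 [np.float64(228.2), np.float64(214.85), np.float64(246.77)] [253.4  196.43]
1.4 [np.float64(227.38), np.float64(214.78), np.float64(246.28)] [254.22 195.98]
```

View pics/p17.png

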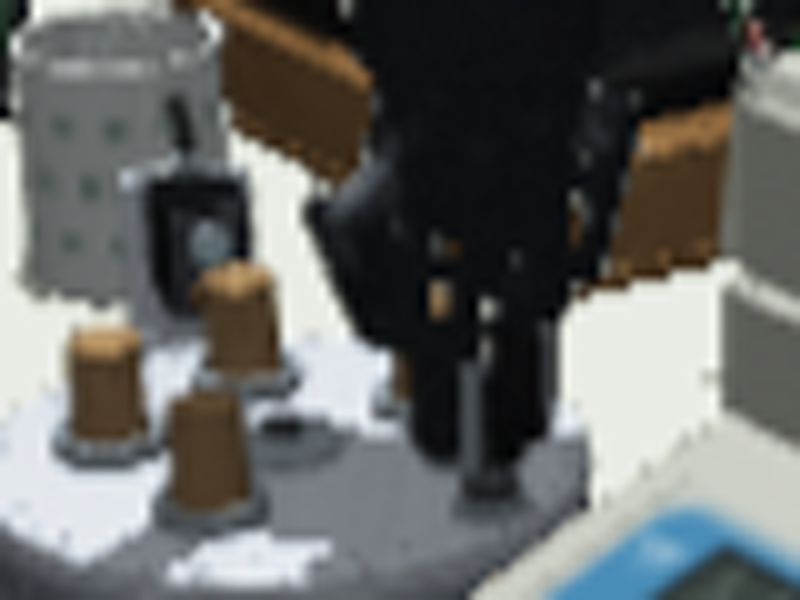

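```bash
python3 -m creep '[[0,0,-0.012,0.3,0.7,0,0.69]]' 20
python3 arc.py
python3 -m creep '[[0,0,-0.012,0.2,0.7,0,0.69]]' 20
python3 arc.py
```

```text
clock: 22.22
eef_pos: [553.1, 306.2, 237.8]
tcp_rot: [-3.138, -0.003, 1.828]
contact_force: [-3.3, -1.1, 1.0]
opening: 0.309
t 22.22 th 1.342 yawth 1.331 r 84.1 (r0 83.8) z 237.8 Fx -0.2 Fy -3.5 Fz 1.0 Tz -0.06 open 0.309 tilt -0.003 -0.003
clock: 22.3
eef_pos: [553.4, 306.4, 237.7]
tcp_rot: [-3.137, -0.002, 1.841]
contact_force: [-4.5, -1.7, 3.6]
opening: 0.309
t 22.30 th 1.346 yawth 1.344 r 83.9 (r0 83.8) z 237.7 Fx -0.4 Fy -4.8 Fz 3.6 Tz -0.06 open 0.309 tilt -0.005 -0.002
```

```bash
python3 -m creep '[[0,0,-0.012,0.2,0.7,0,0.69]]' 20
python3 arc.py
python3 -m creep '[[0,0,-0.012,0.2,0.7,0,0.69]]' 20
python3 arc.py; python3 tab.py pics/p18.png | head -1
```

```text
clock: 22.38
eef_pos: [553.6, 306.7, 237.7]
tcp_rot: [-3.135, -0.002, 1.855]
contact_force: [-4.8, -1.3, 3.0]
opening: 0.313
t 22.38 th 1.349 yawth 1.358 r 83.7 (r0 83.8) z 237.7 Fx 0.1 Fy -5.0 Fz 3.0 Tz -0.05 open 0.313 tilt -0.006 -0.002
clock: 22.47
eef_pos: [553.8, 307.0, 237.7]
tcp_rot: [-3.134, -0.002, 1.868]
contact_force: [-4.9, -1.8, 4.5]
opening: 0.309
t 22.47 th 1.353 yawth 1.371 r 83.5 (r0 83.8) z 237.7 Fx -0.2 Fy -5.2 Fz 4.5 Tz 0.05 open 0.309 tilt -0.008 -0.002
load 228.77 w 7.15  left 215.12 w 6.75  front 225.3 w 7.5
```

View pics/p18.png

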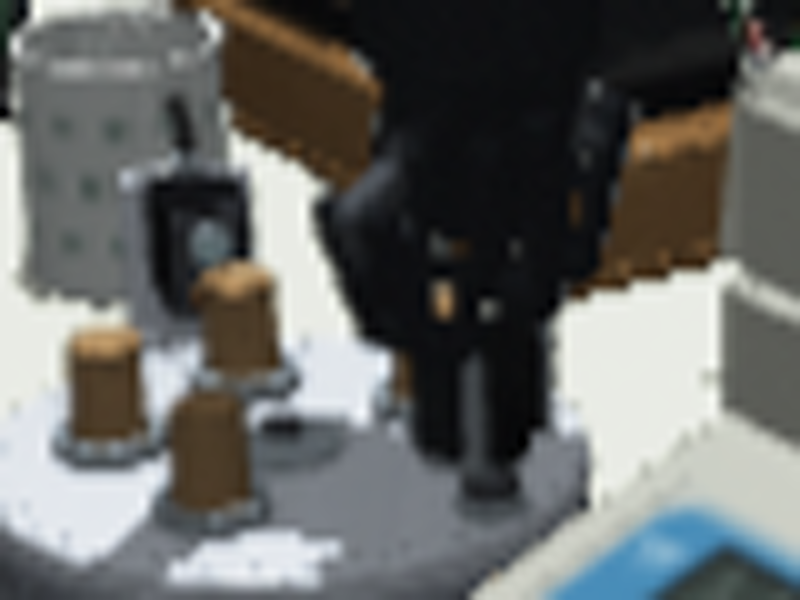

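```bash
python3 -m creep '[[-0.006,0.001,0.01,-0.2,1.5,0,0.69],[0,0,0,0,1.5,0,0.69]]' 20
python3 arc.py;  python3 tab.py pics/p19.png | head -1
python3 - <<'E'
from h import *
f=grab_frame("scene");g=cv2.cvtColor(f["color"],cv2.COLOR_RGB2GRAY)
print(g[196:209,246:262])
E
```

```text
clock: 22.68
eef_pos: [554.5, 307.0, 237.2]
tcp_rot: [-3.132, -0.002, 1.86]
contact_force: [-7.8, -1.5, 6.5]
opening: 0.311
t 22.68 th 1.360 yawth 1.363 r 83.7 (r0 83.8) z 237.2 Fx 0.8 Fy -7.9 Fz 6.5 Tz -0.02 open 0.311 tilt -0.009 -0.002
load 228.7 w 7.05  left 215.1 w 6.78  front 225.35 w 7.5  
[[ 50  19  15  15  15  45  68  44  16  11   9  10  13  35 164 221]
 [ 47  19  14  16  15  39  67  42  15  11  10  11  10  35 169 184]
 [ 65  24  17  15  15  39  66  42  15   9  10   9  13  56 151 132]
 [ 75  26  15  15  16  38  67  44  15   8  10   9  87 106 124 127]
 [107  55  44  26  15  48  68  43  15   9  10  63 120 126 127 128]
 [125  97  78  68  56  65  70  51  31  24  42 105 125 127 126 128]
 [125 121 112 110  99  71  55  53  47  35  42 118 127 127 128 128]
 [125 125 124 124 114  62  37  40  40  35  30 108 125 127 128 116]
 [126 125 125 124 114  63  34  32  34  32  46  88 121 127 124 102]
 [127 125 124 125 104  77  66  60  66  68  65  77 121 122 108  92]
 [126 125 124 124 114  87  77  74  78  79  85  93 117 102  92  87]
 [126 125 124 124 124 112 107  97  99 106 109 100  99  89  85 154]
 [127 125 124 124 114 111 123 116 116 108 103  93  91  84 160 196]]
```

```bash
python3 -m creep '[[-0.009,0.002,0,0,-1,0,0.67],[0,0,0,0,0,-3,0.67],[0,0,0,0,0,-4,0.67],[0,0,0,0,0,-2,0.67],[0,0,0,0,0,0,0.67]]' 20
python3 arc.py;  python3 tab.py pics/p20.png | head -1
python3 - <<'E'
from h import *
f=grab_frame("scene");g=cv2.cvtColor(f["color"],cv2.COLOR_RGB2GRAY)
print(g[190:209,246:262])
E
```

```text
clock: 23.2
eef_pos: [553.3, 306.7, 246.4]
tcp_rot: [-3.141, -0.004, 1.863]
contact_force: [-2.5, -1.1, -1.6]
opening: 0.328
t 23.20 th 1.347 yawth 1.366 r 83.6 (r0 83.8) z 246.4 Fx -0.3 Fy -2.7 Fz -1.6 Tz 0.04 open 0.328 tilt -0.001 -0.004
load 228.8 w 7.06  left 215.12 w 6.77  front 225.28 w 7.41  
[[ 21  16  15  15  13  67  69  24  11  14  13  13  14  40  76 226]
 [ 24  16  16  15  14  67  69  25  12  14  13  13  13  34  84 227]
 [ 24  15  16  16  15  67  68  29  13  13  12  15  12  35 128 228]
 [ 24  16  14  16  13  67  69  32  12  11  11  12  13  34 148 229]
 [ 28  15  15  14  15  68  69  32  11  11  10  11  13  36 177 227]
 [ 37  15  16  15  15  59  68  36  13  11  10  10  12  97 160 229]
 [ 37  18  16  14  14  51  68  35  13  10   9  10 175 202 203 231]
 [ 60  29  22  16  15  52  68  32  13  10   9   9 220 230 193 228]
 [106  73  59  45  53  65  69  32  13   9  10  10 219 192 136 178]
 [124 112 107  77  65  55  48  22  10  10  10  23 171 136 127 114]
 [125 126 125 111  68  30  20  11  11  10   9  66 120 126 126 119]
 [125 126 124 124 106  50  29  29  29  23  57 107 125 127 127 127]
 [125 125 124 124 125  57  43  45  46  35  53 118 127 126 128 128]
 [126 125 124 124 118  50  37  40  40  35  29 109 125 126 116 123]
 [126 126 125 124 106  58  34  33  31  31  47  95 122 127 116 108]
 [126 126 125 124  98  75  70  62  56  67  64  83  99 120 109  91]
 [126 125 125 124 105  85  80  75  72  78  86  93  99 100  91  86]
 [127 125 124 124 119 111  97  95  99 106 110  99  99  89  86 154]
 [127 125 124 124 113 122 118 116 116 110 104  92  91  83 160 197]]
```

View pics/p20.png

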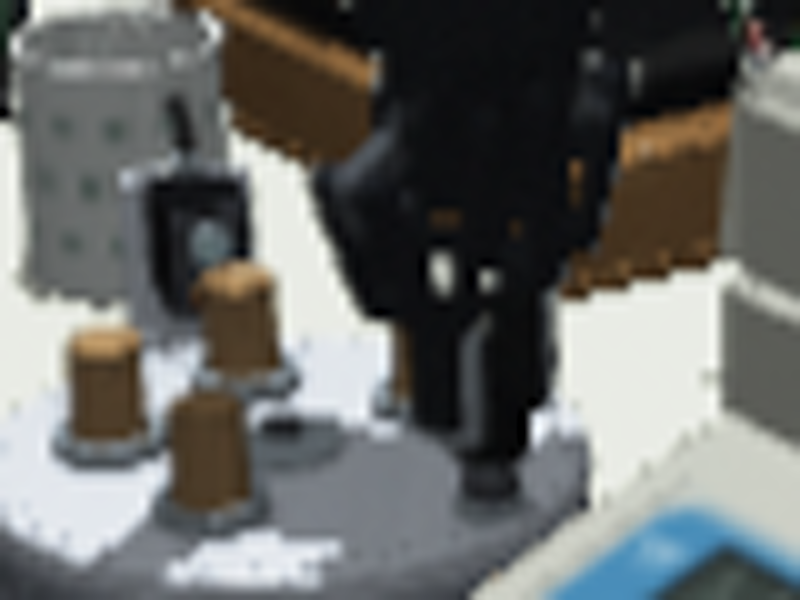

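The black knob now ends at row 200 and four rows of barrel (201–204) show above the flange. That is the same as at the start with the pin home (204, then 205–208), so the pin has dropped in at about 1.345 rad. I'll relieve the side contact, open and withdraw.

```bash
python3 -m creep '[[0,0,0,0,-0.7,0,0.64],[0,0,0,0,0,0,0.55],[0,0,0,0,0,0,0.45],[0,0,0,0,0,0,0.4],[0,0,0,0,0,0,0.4]]' 20
python3 arc.py
python3 -m creep '[[0,0,0,0,0,-8,0.4],[0,0,0,0,0,-20,0.4],[0,0,0,0,0,-25,0.4],[0,0,0,0,0,-25,0.4],[0,0,0,0,0,-20,0.4],[0,0,0,0,0,0,0.4]]' 20
python3 arc.py; python3 tab.py pics/p21.png | head -1
python3 - <<'E'
from h import *
f=grab_frame("scene");g=cv2.cvtColor(f["color"],cv2.COLOR_RGB2GRAY)
print(g[190:209,246:262])
E
```

```text
clock: 23.72
eef_pos: [554.4, 307.3, 247.3]
tcp_rot: [3.136, -0.005, 1.863]
contact_force: [-0.2, 0.5, -0.4]
opening: 0.602
t 23.72 th 1.361 yawth 1.366 r 83.4 (r0 83.8) z 247.3 Fx 0.5 Fy -0.1 Fz -0.4 Tz 0.03 open 0.602 tilt -0.005 -0.005
clock: 24.22
eef_pos: [553.9, 306.5, 350.1]
tcp_rot: [3.139, -0.004, 1.863]
contact_force: [0.7, 0.2, 0.6]
opening: 0.6
t 24.22 th 1.352 yawth 1.366 r 84.0 (r0 83.8) z 350.1 Fx -0.0 Fy 0.8 Fz 0.6 Tz 0.03 open 0.600 tilt -0.003 -0.004
load 228.88 w 7.15  left 215.13 w 6.8  front 225.19 w 7.45  
[[ 61  60  64  65  62 147 229 210 232 235 235 235 235 235 235 235]
 [ 60  60  65  64  62 144 227 216 231 233 234 234 235 235 235 235]
 [ 61  60  65  64  64 110 183 185 205 208 198 231 234 234 234 234]
 [ 60  62  65  64  50  52  83  74 110 114 108 224 221 215 233 235]
 [ 61  63  66  57  29  12  10  11  11  10  35 156 217 220 234 232]
 [114 118 117  58  19  11  12  14  11  10   9  57 222 231 199 231]
 [106 109 110  54  15  11  12  15  11   9   8  55 222 231 209 232]
 [ 90  91  92  69  23   9  12  10  10   9  11  34 173 185 186 186]
 [116 116 116 108  36  12  11  11  10   9  11   8 117 127 126 127]
 [126 126 126 109  36  10  12   9  10   8  10  23 117 126 127 115]
 [126 126 126 115  58  17  11  10  11   9   9  67 120 127 127 120]
 [125 126 125 124 106  51  29  29  30  23  57 107 125 127 128 116]
 [127 126 125 125 125  59  43  46  45  36  52 118 127 127 129 120]
 [127 126 125 125 121  50  38  41  41  35  30 109 125 127 118 125]
 [127 126 125 125 108  59  35  32  33  31  47  95 123 127 117 108]
 [127 126 125 124  99  74  69  62  57  66  65  82  99 121 110  92]
 [127 126 126 125 107  85  80  74  73  77  86  93 100 100  91  86]
 [127 126 125 124 120 111  98  96  99 105 110 100 101  89  87 155]
 [128 126 125 125 125 122 118 116 116 109 104  94  92  84 160 197]]
```

View pics/p21.png

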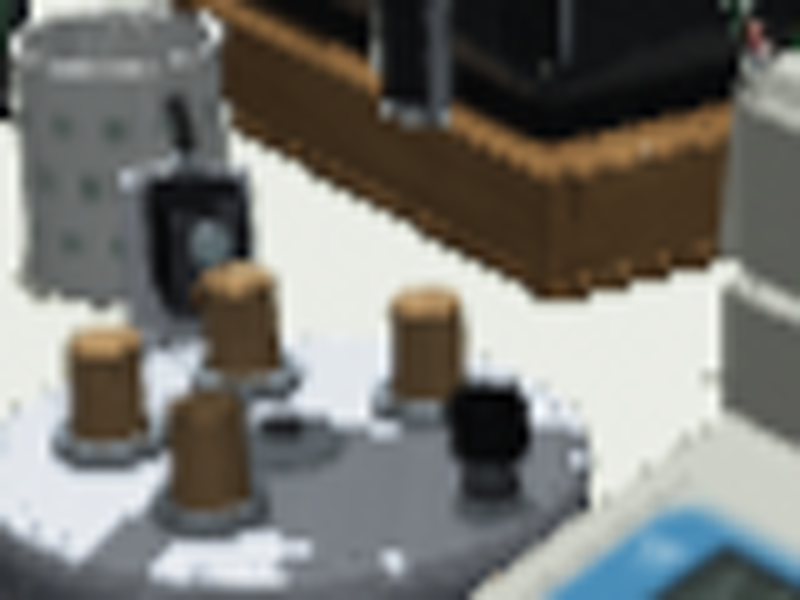

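The scene view shows all four corks upright, the loaded one at (240,320) in front of the sensor at (200,240), and the knob home at (488,430). I'll move the arm clear and check from the top too.

```bash
python3 -m creep '[[0,0,0,0,0,-30,0.4],[0,0,0,0,0,-35,0.4],[0,0,0,0,0,-35,0.4],[0,0,0,-15,-8,0,0.4],[0,0,0,-30,-16,0,0.4],[0,0,0,-33,-18,0,0.4],[0,0,0,-33,-18,0,0.4],[0,0,0,-33,-18,0,0.4],[0,0,0,-33,-18,0,0.4],[0,0,0,-33,-18,0,0.4]]' 20
python3 -m creep '[[0,0,0,-33,-18,0,0.4],[0,0,0,-33,-18,0,0.4],[0,0,0,-33,-18,0,0.4],[0,0,0,-33,-18,0,0.4],[0,0,0,-33,-18,0,0.4],[0,0,0,-25,-13,0,0.4],[0,0,0,-10,-5,0,0.4],[0,0,0,0,0,0,0.4],[0,0,0,0,0,0,0.4]]' 20
python3 - <<'E'
from h import *
st()
f=grab_frame("top"); np.save("topE.npy",f,allow_pickle=True); s=grab_frame("scene"); np.save("sE.npy",s,allow_pickle=True)
a=np.hstack([cv2.resize(f["color"][160:300,110:420],(800,360)),]); b=cv2.resize(s["color"][150:330,180:420],(480,240))
b=np.hstack([cv2.resize(s["color"][150:330,180:420],(320,240)),np.zeros((240,480,3),np.uint8)])
cv2.imwrite("pics/end.png",np.vstack([a,b])[:,:,::-1])
c=cv2.resize(f["color"][190:272,150:232],(600,600),interpolation=cv2.INTER_CUBIC); cv2.imwrite("pics/endtop.png",c[:,:,::-1])
E
```

```text
clock: 25.15
eef_pos: [501.2, 68.8, 438.4]
tcp_rot: [-3.123, -0.003, 1.872]
contact_force: [0.6, -0.0, -0.2]
opening: 0.598
clock: 25.9
eef_pos: [448.0, -169.9, 429.3]
tcp_rot: [-3.107, -0.01, 1.867]
contact_force: [0.1, 0.9, 0.5]
opening: 0.598
clock 25.9
qpos [-0.361  0.107  1.897 -0.014  1.172 -0.651]
qvel [-0.024  0.016  0.011 -0.002 -0.005 -0.007]
joint_efforts [ -0.999 -41.972 -33.954  -0.222   0.174  -0.167]
eef_pos [ 448.026 -169.906  429.326]
tcp_rot [-3.107 -0.01   1.867]
contact_force [0.084 0.863 0.528]
wrist_torque [0.034 0.014 0.039]
opening 0.5983909884202464
```

View pics/end.png

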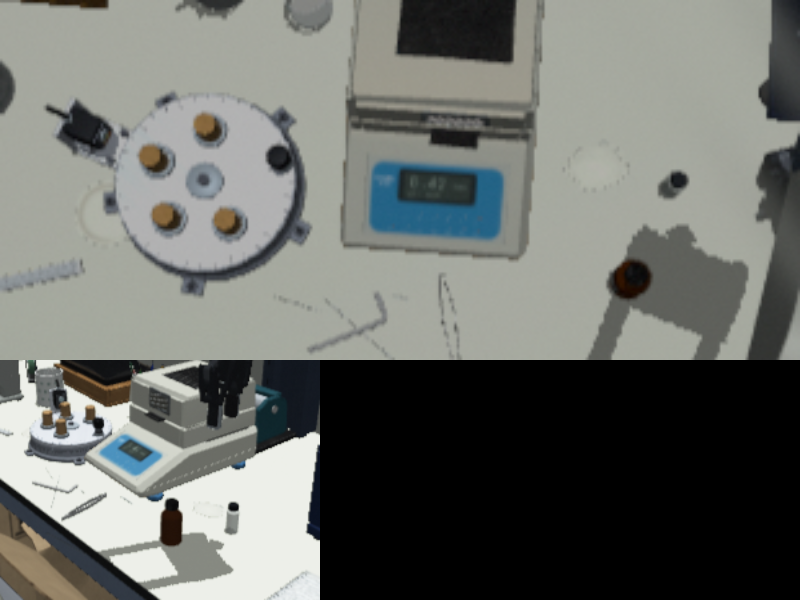

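View pics/endtop.png

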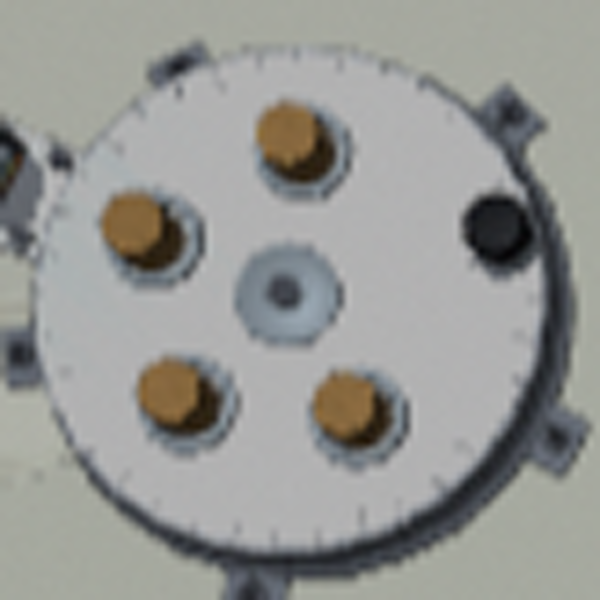

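From the top, all four corks stand in their nests, with the loaded one at (135,228) facing the sensor. The knob is at (497,230), and the vial and bottle are in place. One last numeric check before handing in.

Run:
```python
from h import *
f0=np.load("top0.npy",allow_pickle=True).item()
f=np.load("topE.npy",allow_pickle=True).item(); s=np.load("sE.npy",allow_pickle=True).item()
h=cv2.cvtColor(f["color"],cv2.COLOR_RGB2HSV)
n,l,q,c=cv2.connectedComponentsWithStats(cv2.inRange(h,(8,90,90),(22,255,255)))
for i in range(1,n):
    if 30<q[i,4]<80 and 200<c[i][1]<260 and c[i][0]<240:
        p=onz(f,*c[i],83)[:2]-[531.4,388.2]; print(c[i].round(1),"r",np.hypot(*p).round(1),"ang",(np.degrees(np.arctan2(p[1],p[0]))-64.6).round(1)%360)
def dark(F,x0,x1,y0,y1):
    n,l,q,c=cv2.connectedComponentsWithStats(cv2.inRange(cv2.cvtColor(F["color"],cv2.COLOR_RGB2HSV)[y0:y1,x0:x1],(0,0,0),(180,255,50)));i=1+np.argmax(q[1:,4]);return c[i]+[x0,y0]
for nm,b in(("vial",(360,385,220,240)),("bottle",(340,370,255,280))): print(nm,dark(f0,*b).round(2),dark(f,*b).round(2))
print("knob tri",two(f,(150+497/7.317-.9,190+230/7.317-.7),s,(251.0,193.6+.2)))
```

```text
[188.7 208.1] r 53.7 ang 291.4
[167.7 220.3] r 54.8 ang 5.5
[172.7 243.1] r 55.2 ang 77.4
[196.5 244.9] r 56.1 ang 147.9
vial [372.45 229.59] [372.45 229.59]
bottle [353.52 268.42] [353.99 268.41]
knob tri (array([549.24045838, 306.88251693,  83.98232572]), np.float64(4.217697926563328))
```

Run:
```python
from rig import job
print(job.sign_off())
```

```text
the job is handed in; nothing more can be done
None
```

The loose cork is in the empty nest, the carousel has been swung one station anticlockwise, and the pin has dropped into the next hole. The job was handed in at about 26 s, with the arm well clear of everything.

**What I did**
- I picked up the cork, carried it over the analyser, set it upright in the nest with no measurable contact force, and let go.
- I drew the knob up about 9.6 mm and swung the table. The nose then rode on the ring under its spring while I pushed slowly, until the table locked at about 1.345 rad. That is within 1.257 ± 0.1 rad, near the top of the range.
- The most I read at the knob was about 8 N sideways and 6.5 N downward on it. I read forces only between moves, so a brief peak in between would not show.

**Last checks**
- **Corks:** all four stand upright in their nests, and the loaded one faces the sensor. Their angles from the top camera agree with the table's turn to within about 2°.
- **Pin:** the scene camera shows the same 4 pixel rows of barrel below the knob as at the start, so the pin is home.
- **Knob height:** as a cross-check, triangulating the knob's top gave 84 mm, against 85 mm with the pin home. The two camera rays missed each other by 4 mm, so that is only rough support.
- **Vial and bottle:** the vial has not moved. The bottle's detected position shifted by half a pixel, which I put down to the arm's shadow.

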